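# Seat a rail blank in the clamping jig and screw the T-handle clamp down snug

## Task

Slide the wooden blank that lies on the clamping jig fully home against both the side fence and the end stop, square to them. Then screw the clamp's T-handle down, half turn after half turn by its alternate ends, until the foot holds the blank snug: turning should take clearly more effort than the free-running screw, about two thirds more, but stop there so that the wood is not crushed. Let go, and leave the other things on the bench alone.

Things in the scene. Friction and masses are not known exactly. Their poses are not given: they have to be found in the camera images.
- jig: Fixed clamping jig. Origin on the clamp screw's vertical axis at bench height; z up, x from the open front (robot's side) towards end stop and clamp bar, y to the left. Wooden bed, top at z 25 mm, spans x -170 to 120, y -100 to 100. A cast arm 28 mm wide at z 110 to 140 runs from the clamp bar to a boss (radius 19, top at z 145) round the screw.
- stop_face (a point): Point on the end stop's face, jig frame x 45, y 0 mm, half-way up the stop. The face looks to the jig's -x, is 20 mm high over the bed and spans y -64 to 46. Axes as the jig's.
- fence_face (a point): Front end of the side fence's face, jig frame x -60, y 30 mm, half-way up. The face looks to the jig's -y, is 15 mm high over the bed and runs from here to the end stop (x 45); the fence is 16 mm thick. Axes as the jig's.
- clamp_bar (a point): Top of the upright steel clamp bar (12 x 30 mm), middle of the face towards the screw, 98 mm behind the screw axis, 250 mm above the bench. It rises past the T-handle, so a gripper can carry a handle end only round the front (-x) side of the screw, through a good half turn, not between screw and bar.
- blank_mid (a point): Centre of the loose wooden blank: board 165 (x) x 60 (y) x 25 (z) mm, about 0.2 kg, flat on the bed. Its x axis runs along it towards the end stop. It starts 20 to 40 mm short of the stop and 8 to 25 mm off the fence (to -y), turned up to 0.1 rad. Its front (-x) part sticks out before fence and clamp and can be gripped there from above across its 60 mm width.
- seat (a point): Where the blank's centre is when it is fully home (jig frame x -37.5, y 0, z 37.5 mm), axes as the jig's: the blank's end then touches the end stop and its left side the side fence.
- handle (a joint): T-handle angle, rad, growing as it is screwed down (clockwise from above). It stays where left. Starts at 0 to 0.7; the bar lies along the jig's y, end_a to +y, at 0.6. Each rad lowers the handle 2.23 mm. How far the foot projects differs by up to 6 mm between set-ups and is not reported: it meets the blank somewhere from 2.2 to 5.1 rad, to be felt.
- spindle: Screw spindle with the handle and foot (disc 36 mm across) it carries; origin on the screw axis at the T-bar's height, 185 mm above the bench at handle angle 0. Goes up and down only. Turning freely takes 0.35 to 0.5 N m. Once the foot bears, its spring pad adds about 0.15 N m per rad. Snug is 0.3 N m (0.24 to 0.41) more than free, some 2 rad after first touch.
- bar_mid (a point): Middle of the T-handle: a level round steel bar 12 mm thick, with balls 18 mm across on its tips (centres 78 mm from the middle) and a hub of radius 13 mm in the middle.
- end_a (a point): Grip point on one arm of the T-handle bar, on its centre line 60 mm from the screw axis. Turning freely takes 6 to 8 N here; snug takes about 5 N more. Compare while creeping on slowly, or just after: after a quick stop the arm can recoil and friction no longer shows.
- end_b (a point): Grip point on the other arm of the T-handle bar, 60 mm from the screw axis, opposite end_a.
- sander: Cork sanding block 85 x 40 x 30 mm lying loose on the jig's bed left of the side fence; origin at the centre of its underside. To be left alone.
- pencil: Carpenter's pencil 120 x 11 x 7 mm lying loose on the right edge of the jig's bed; origin at the centre of its underside. To be left alone.
- glue: White glue bottle 56 mm across, 160 mm tall, standing on the bench; origin at the centre of its underside. To be left alone.
- rasp: Rasp with a wooden handle, 305 mm long, lying on the bench right of the jig; origin on its underside near the middle. To be left alone.
- mallet: Hammer 260 mm long lying on the bench at the right; origin on its underside at mid-length. To be left alone.
- offcut: Wooden offcut 70 x 60 x 25 mm lying on the bench at the left; origin at the centre of its underside. To be left alone.
Things that resemble listed ones, but are neither listed nor needed, are in the scene too. Leave any blue or purple look-alike of the part that bears blank_mid alone.

How it is judged:
By the outcome, as a careful person would: the job done as asked, in the order asked, and still so for the second after the job is handed in, with the robot touching nothing.
It also fails if it takes over 72 s, if anything falls off the work surface, if the arm or the gripper's body presses on something with over 40 N, if the wrist force passes 120 N, or if a joint passes its speed limit or range.

## Robot

A 6-joint arm with a two-finger parallel gripper is mounted at the origin on the work surface. World frame = base frame: x ahead of the robot, y to its left, z up, the work surface at z = 0. Lengths are in m, angles in degrees, forces in N, time in s.
With the tool pointing down it reaches from about 0.3 to 0.85 m from the base axis. Payload 4.2 kg.
Tool frame: the origin (TCP) lies at the very end of the fingers, on their centre line; the grasp point (between the pads) lies 19 mm behind it; x points along the fingers, y is the direction in which the jaws open and shut, and the axes are right-handed (so a half turn about x gives the same grasp; the last joint's range is limited). The gripper opens to 91 mm and grips with 3 to 60 N. Pads are 32 mm wide; open, the fingers measure 118 mm over their backs; the gripper's body (76 mm by 178 mm) begins 60 mm behind the grasp point.
Start: joints at [-76.49, 18.312, 89.639, -0, 72.044, -1.146], TCP at [0.145, -0.556, 0.214] pointing down, gripper open.
Joint ranges: [-177.97, 177.97], [-48.28, 115.42], [12.27, 149.76], [-77.06, 257.06], [2.81, 150.46], [-146.56, 146.56]. Speed limits (degrees/s): [147.25, 147.25, 180, 180, 180, 180].

## Interface

Orientations are given as [roll, pitch, yaw] about the fixed x, y, z axes, in that order (R = Rz(yaw) Ry(pitch) Rx(roll)).
In Python, from cell import * gives the robot as it stands.
- The arm moves only by the tool carry_out, never from a script. Its argument "motion" is a list of rows, each a list of 4 numbers: the shift along the tool's x, y, z in m, then the turn about the tool's x in degrees. In form: [[tx, ty, tz, spin], ...]. A call has 1 to 20 rows; each row shifts and turns the commanded pose from where the row before left it, along the tool's axes as they then stand; what a row does not reach is not made up. A row lasts 1/8 s, in which the tool goes at most 62.5 mm and 10.7 degrees, less where a joint would pass 70% of its speed; a pose out of reach is approached as far as the arm can. A call with a gripper value outside its range is refused whole. "jaw" is the opening, from -1 (shut) to 1 (fully open), set as the call begins (left out, the last holds). The fingers move at their own pace and stop on an object; the grip force is fixed at half the most. Time passes only in rows, so rows that do not move let the fingers close. It gives the time, the measured TCP pose, the force and the opening at its end, in the units of the state.
- get_obs(): the state, without advancing time (a new reading comes with each control period).
- capture(name): name is "scene" or "top"; returns the picture (384x512x3 uint8, blue, green, red); there is no depth.
- camera_model(name): a dict with "fx", "fy", "cx", "cy" (pixels), "eye" and "rotation" of the camera in the world. Camera axes: x right, y down, z forward; pixel columns grow to the right and rows downward; lengths in m; the calibration is good to about 2 mm. A picture is of the moment at which its call begins. camera_model takes no time and is no camera call.
- finish_job(): hands the job in, once; it reports no verdict.
Trained networks look in the newest picture that a camera, given by its name, has taken for a name from the list of things; names that differ only in an ending like _2 or _b are one class to them, and where a whole thing is asked for, a point or a joint stands for the part that bears it (a point fixed in the world has none). Each returns a list of dicts, best first, with "conf" (0 to 1); they miss things now and then, are a little off and sometimes report something else, mostly with a low value. They report only what shows in the picture. A call takes as long as a camera call. They do not tell look-alikes from the thing itself.
- masks_of(camera, target): "pixels" (384x512 bool, what is visible of it) and "centre" ([column, row] in pixels, amid what is visible of it).
- spot_point(camera, target): "centre" ([column, row] in pixels: a listed point, or the origin of a listed thing).
The state is a dict: "time": time; "q": joint angles; "joint_vel": joint speeds; "joint_torque": joint torques, N m; "ee_pos": TCP position; "tcp_rot": TCP orientation; "contact_force": force on the tool from outside, world axes, zero at the start; "wrist_torque": the same for the moment, N m; "gripper_width": finger opening in m.
Only numpy, scipy, OpenCV 4.12 (cv2) and the standard library are available. Lean on these libraries where they do the work, as an engineer would, in place of code of your own. Each camera call takes 0.05 s, during which the arm holds its last target.

## Working session

There is one attempt and no reset: what is moved stays moved. The work goes in short steps, Python scripts to look and compute and a tool call to move; the robot and the scene stay as the last step left them, time stands still between calls to the robot, and variables do not carry over. Pictures are saved under pics/ and viewed, and the job is handed in when it is done.

Besides the shell and the picture viewer there is one more tool, called after ">>>" as name(argument=value, ...) on one line, values as JSON. carry_out: Moves the arm, as the interface text tells. Its arguments: {"type":"object","properties":{"motion":{"type":"array","items":{"type":"array","items":{"type":"number"}}},"jaw":{"type":"number"}},"required":["motion"]}

```bash
ls; mkdir -p pics; python3 - <<'E'
from cell import *
import cv2,numpy as np
o=get_obs()
for k,v in o.items(): print(k,np.round(v,4) if v is not None else v)
for c in ["scene","top"]:
    im=capture(c); cv2.imwrite(f"pics/{c}0.png",im)
    m=camera_model(c); print(c,m)
    for t in ["blank_mid","end_a","end_b","bar_mid","stop_face","fence_face","clamp_bar","jig","seat","spindle"]:
        try: print(t,[(np.round(d["centre"],1),round(d["conf"],2)) for d in spot_point(c,t)[:3]])
        except Exception as e: print(t,e)
E
```

```text
pics
time 0.0
q [-7.64883e+01  1.83517e+01  8.97070e+01 -1.00000e-03  7.20451e+01
 -1.14470e+00]
joint_vel [-0.0067 -0.0302 -0.0792 -0.0184 -0.0151  0.0517]
joint_torque [ 6.00000e-04 -4.12457e+01 -2.31968e+01  7.29000e-02  4.56000e-02
 -1.00000e-04]
ee_pos [ 0.1454 -0.5558  0.2131]
tcp_rot [-90.6158  89.8962 104.0409]
contact_force [ 0.2633 -0.8958 -0.1462]
wrist_torque [-0.0109  0.0271 -0.0301]
gripper_width 0.0915
scene {'fx': 347.3300385639807, 'fy': 347.3300385639807, 'cx': 252.17131199269323, 'cy': 194.81034464762254, 'eye': array([ 0.87872413, -0.6205424 ,  0.68490093]), 'rotation': array([-127.30311163,   -0.79670462,   32.69680299])}
blank_mid [(array([235.9, 178.1]), 0.92), (array([253.7, 239. ]), 0.77), (array([145.1, 245.4]), 0.66)]
end_a [(array([281.7, 183.2]), 0.55), (array([290.2, 215.4]), 0.54)]
end_b [(array([281.7, 183.2]), 0.55), (array([290.2, 215.4]), 0.54)]
bar_mid [(array([284.4, 197. ]), 0.59)]
stop_face [(array([298.4, 247. ]), 0.81)]
fence_face [(array([263.1, 231.6]), 0.65), (array([313.3, 180. ]), 0.55)]
clamp_bar [(array([332.1, 184.6]), 0.7)]
jig [(arra
[... 214 characters left out ...]
'cy': 196.60017076551063, 'eye': array([ 0.38381918, -0.00710594,  1.26780683]), 'rotation': array([-172.75165533,   -1.00264915,  -89.60739757])}
blank_mid [(array([188.9, 269. ]), 0.97), (array([263.6, 196.4]), 0.86), (array([313.5, 280.2]), 0.84)]
end_a [(array([241.7, 178.8]), 0.65)]
end_b [(array([241.7, 178.8]), 0.65)]
bar_mid [(array([257.1, 171.1]), 0.65), (array([256. , 162.4]), 0.48)]
stop_face []
fence_face [(array([249.6, 195.6]), 0.97)]
clamp_bar [(array([251.6, 129.3]), 0.72), (array([147.9, 198.9]), 0.56)]
jig [(array([255.8, 180.7]), 0.9)]
seat [(array([259. , 189.3]), 0.58)]
spindle [(array([255.7, 172.1]), 0.86), (array([258.7, 177.7]), 0.72), (array([255.4, 164.6]), 0.51)]
```

View pics/scene0.png

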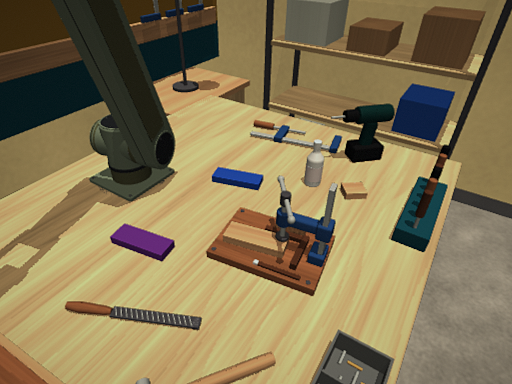

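```bash
python3 - <<'E'
import cv2
for c,(x0,x1,y0,y1) in {"scene":(180,380,130,300),"top":(180,340,100,260)}.items():
    im=cv2.imread(f"pics/{c}0.png")[y0:y1,x0:x1]; cv2.imwrite(f"pics/{c}0z.png",cv2.resize(im,None,fx=3.7 if c=="top" else 3.5,fy=3.7 if c=="top" else 3.5,interpolation=cv2.INTER_CUBIC))
E
```

```text
(no output)
```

View pics/top0.png

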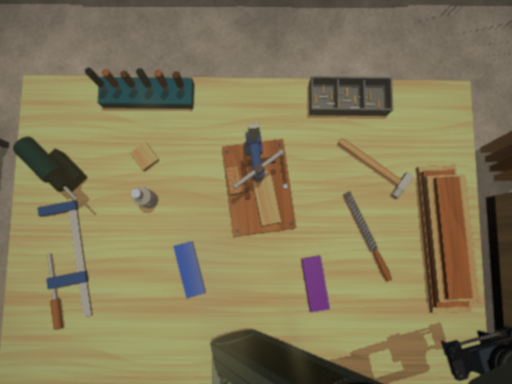

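View pics/scene0z.png

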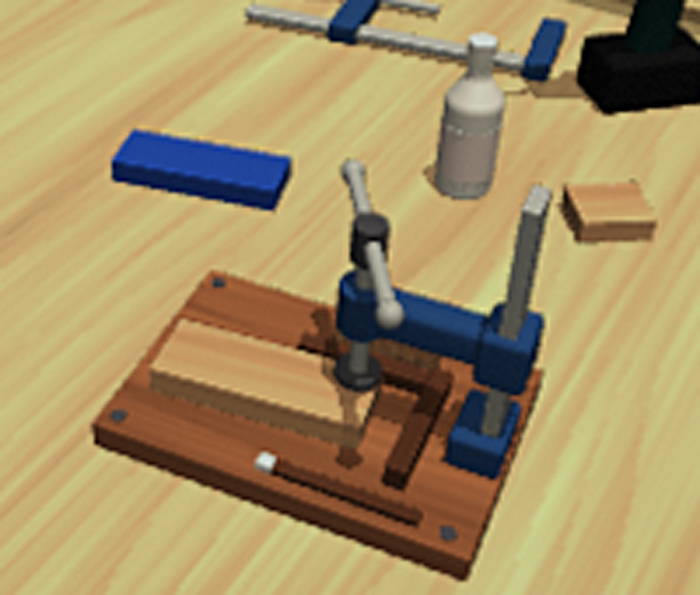

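View pics/top0z.png

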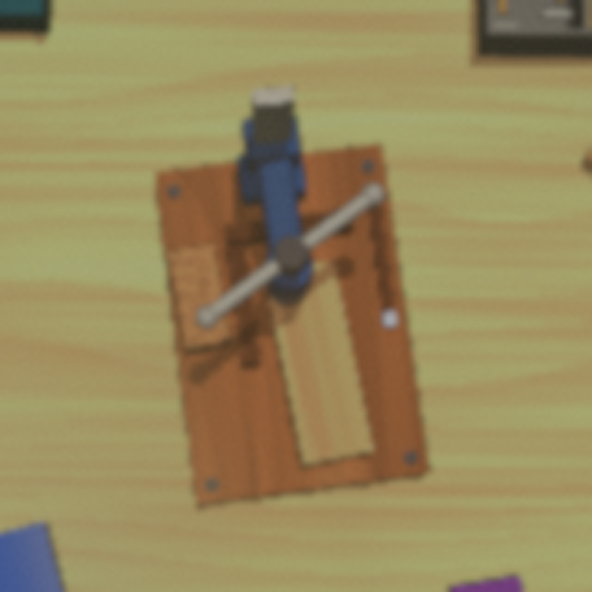

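```bash
cat > h.py <<'E'
import numpy as np,cv2
from scipy.spatial.transform import Rotation as R
from scipy.optimize import least_squares
def proj(m,P):
    Rc=R.from_euler("xyz",m["rotation"],degrees=True).as_matrix()
    p=(np.atleast_2d(P)-m["eye"])@Rc
    return np.c_[m["fx"]*p[:,0]/p[:,2]+m["cx"],m["fy"]*p[:,1]/p[:,2]+m["cy"]]
def place(p,L):  # p=x,y,yaw(rad); L local mm
    L=np.atleast_2d(L)/1000.; c,s=np.cos(p[2]),np.sin(p[2])
    return np.c_[p[0]+c*L[:,0]-s*L[:,1],p[1]+s*L[:,0]+c*L[:,1],L[:,2]]
E
python3 - <<'E'
from cell import *
from h import *
C={c:camera_model(c) for c in("scene","top")}
T=lambda a:np.array(a)/3.7+[180,100]
S=lambda a:np.array(a)/3.5+[180,130]
def fit(L,obs,x0):
    f=lambda p:np.concatenate([(proj(C[c],place(p,np.array(L)[i]))[0]-uv) for c,i,uv in obs])
    r=least_squares(f,x0); print(np.round(r.x,4),np.round(r.fun.reshape(-1,2),1).tolist()); return r.x
J=[[-170,100,25],[-170,-100,25],[120,-100,25],[120,100,25]]
ot=[("top",0,T([197,505])),("top",1,T([428,472])),("top",2,T([380,146])),("top",3,T([158,172]))]
os_=[("scene",0,S([213,272])),("scene",1,S([97,430])),("scene",2,S([467,570])),("scene",3,S([540,372]))]
fit(J,ot,[.45,0,0]);fit(J,os_,[.45,0,0]);j=fit(J,ot+os_,[.45,0,0])
B=[[-82.5,30,50],[-82.5,-30,50],[82.5,-30,50]]
b=fit(B,[("top",0,T([303,467])),("top",1,T([375,453])),("scene",0,S([183,320])),("scene",1,S([150,372])),("scene",2,S([361,430]))],[.4,0,0.1])
d=b[:2]-j[:2]; c,s=np.cos(j[2]),np.sin(j[2]); print("blank in jig",d@[c,s],d@[-s,c],b[2]-j[2])
# handle
f=lambda t:np.concatenate([proj(C["top"],place(j,[78*np.cos(a+np.pi*0),78*np.sin(a),185-2.23*t]))[0]-uv for a,uv in ((np.pi/2+.6-t,T([206,317])),(-np.pi/2+.6-t,T([375,191])))]+
  [proj(C["scene"],place(j,[78*np.cos(a),78*np.sin(a),185-2.23*t]))[0]-uv for a,uv in ((np.pi/2+.6-t,S([352,172])),(-np.pi/2+.6-t,S([388,312])))])
r=least_squares(lambda p:f(p[0]),[.3]);print("theta",r.x,np.round(r.fun.reshape(-1,2),1).tolist())
np.save("jig.npy",j)
for c,k,off,sc in(("top",3.7,(180,100),0),("scene",3.5,(180,130),0)):
    im=cv2.imread(f"pics/{c}0z.png")
    def dr(P,col):
        q=((proj(C[c],P)-off)*k).astype(int); cv2.polylines(im,[q],False,col,1)
    dr(place(j,J+J[:1]),(0,255,255))
    dr(place(b,[[-82.5,30,50],[-82.5,-30,50],[82.5,-30,50],[82.5,30,50],[-82.5,30,50]]),(255,255,0))
    dr(place(j,[[-60,30,40],[45,30,40],[45,46,45],[45,-64,45]]),(0,255,0))
    t=r.x[0];a=np.pi/2+.6-t
    dr(place(j,[[78*np.cos(a),78*np.sin(a),185-2.23*t],[-78*np.cos(a),-78*np.sin(a),185-2.23*t]]),(0,0,255))
    cv2.imwrite(f"pics/{c}0f.png",im)
E
```

```text
[ 0.598  -0.0312  0.1375] [[-0.4, 0.1], [0.7, 0.7], [0.8, -0.8], [-1.0, -0.1]]
[ 0.6048 -0.0353  0.1375] [[-0.7, -0.1], [-2.1, -0.8], [1.1, -0.6], [1.6, 0.8]]
[ 0.6017 -0.0328  0.1371] [[0.1, -1.1], [1.1, -0.5], [1.3, -1.8], [-0.5, -1.3], [-1.0, -1.0], [-2.5, -1.9], [0.3, -2.0], [0.9, -0.2]]
[ 0.5392 -0.0582  0.2027] [[0.2, -1.6], [-0.1, -1.6], [-0.9, -0.5], [-0.7, -1.2], [-0.6, -0.4]]
blank in jig -0.06537713036346368 -0.01669935240128802 0.06556379369255458
theta [0.08327687] [[1.1, -1.0], [0.2, -0.1], [-0.3, 0.3], [-0.1, 1.2]]
```

View pics/top0f.png

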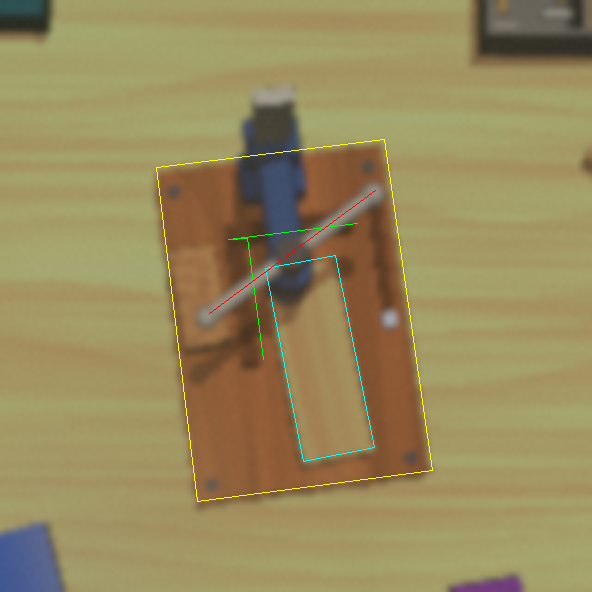

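View pics/scene0f.png

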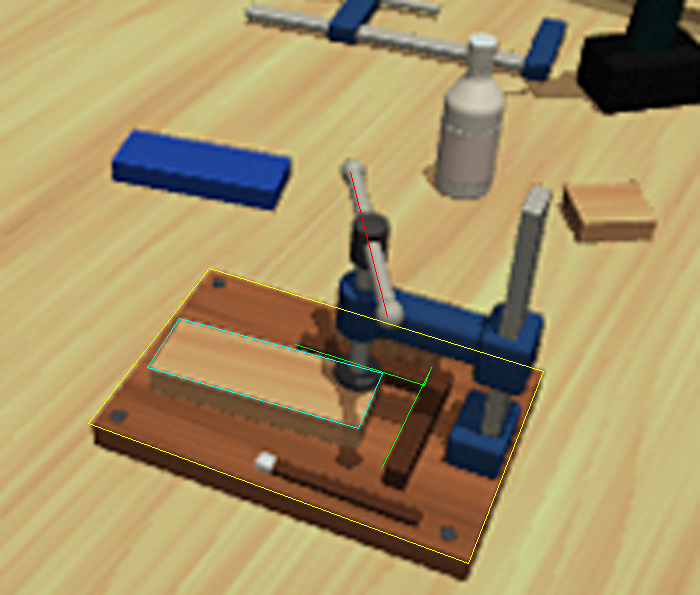

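```bash
cat >> h.py <<'E'
def tool(o): return R.from_euler("xyz",o["tcp_rot"],degrees=True).as_matrix()
def yawY(o):
    M=tool(o); return np.degrees(np.arctan2(M[1,1],M[0,1]))
def delta(o,target,yaw_y=None):
    """tool-axes shift to target (done before spin) and spin to make tool y at yaw_y deg (mod 180)"""
    M=tool(o); d=M.T@(np.array(target)-o["ee_pos"])
    sp=None
    if yaw_y is not None:
        sp=-(((yaw_y-yawY(o))+90)%180-90)   # tool x down: + spin is clockwise
    return np.round(d,4),sp
E
python3 - <<'E'
from cell import *
from h import *
o=get_obs();print(np.round(tool(o),3),yawY(o),o["time"])
print(delta(o,[0.476,-0.071,0.12],101.6))
E
```

```text
[[ 0.     0.253 -0.967]
 [-0.    -0.967 -0.253]
 [-1.     0.    -0.   ]] -75.34497807110237 1.1
(array([ 0.094 , -0.3859, -0.4425]), np.float64(3.055021928897645))
```

>>> carry_out(motion=[[0,-0.032,-0.037,0],[0,-0.032,-0.037,0],[0,-0.032,-0.037,0],[0,-0.032,-0.037,0],[0,-0.032,-0.037,0],[0,-0.032,-0.037,0],[0,-0.032,-0.037,0],[0,-0.032,-0.037,0],[0,-0.032,-0.037,0],[0,-0.032,-0.037,0],[0,-0.032,-0.037,3],[0,-0.032,-0.036,0],[0.04,0,0,0],[0.04,0,0,0],[0,0,0,0]], jaw=1)

```text
time: 2.98
ee_pos: [0.4768, -0.0736, 0.1317]
tcp_rot: [-21.0, 89.6, 170.7]
contact_force: [0.4, 0.2, -0.4]
gripper_width: 0.0915
```

```bash
cat > look.py <<'E'
import sys
from cell import *
from h import *
n=sys.argv[1]
o=get_obs()
x0,x1,y0,y1=200,330,100,240
t=cv2.resize(capture("top")[y0:y1,x0:x1],None,fx=3.0,fy=3.0,interpolation=cv2.INTER_CUBIC)
s=cv2.resize(capture("scene")[150:290,195:345],None,fx=2.7,fy=3.0,interpolation=cv2.INTER_CUBIC)
cv2.imwrite(f"pics/{n}.png",np.hstack([t,s]))
print(o["time"],np.round(o["ee_pos"],4),round(yawY(o),2),np.round(o["contact_force"],1),np.round(o["wrist_torque"],2),o["gripper_width"])
E
python3 look.py a1; python3 - <<'E'
from cell import *
from h import *
o=get_obs();print(delta(o,[0.476,-0.071,0.029],101.6),o["q"])
E
```

```text
2.975 [ 0.4768 -0.0736  0.1317] -78.32 [ 0.4  0.2 -0.4] [-0.02 -0.04 -0.01] 0.09147955964657348
(array([ 0.1059, -0.0041,  0.0031]), np.float64(0.047354914728657604)) [-1.01676403e+01  1.42151577e+01  1.07963585e+02 -3.67780991e-03
  5.77457655e+01  6.81869469e+01]
```

View pics/a1.png

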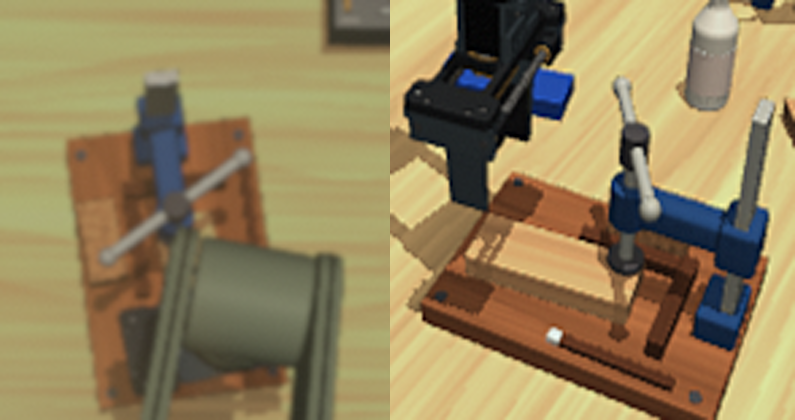

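>>> carry_out(motion=[[0.025,-0.002,0.001,0],[0.025,-0.002,0.001,0],[0.025,0,0.001,0],[0.02,0,0,0],[0.008,0,0,0],[0,0,0,0]])

```text
time: 3.82
ee_pos: [0.4762, -0.0712, 0.0318]
tcp_rot: [156.6, 89.9, -11.8]
contact_force: [0.4, 0.0, -0.7]
gripper_width: 0.0915
```

```bash
python3 look.py a2
```

```text
3.825 [ 0.4762 -0.0712  0.0318] -78.36 [ 0.4  0.  -0.7] [ 0.03  0.06 -0.01] 0.09152141247229215
```

View pics/a2.png

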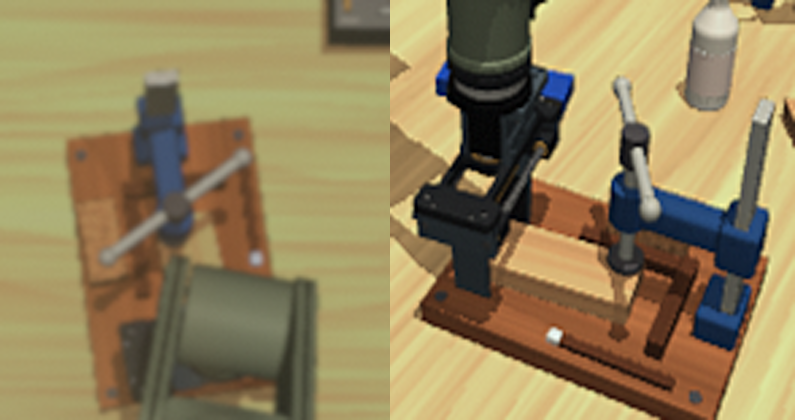

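>>> carry_out(motion=[[0,0,0,0],[0,0,0,0],[0,0,0,0],[0,0,0,0]], jaw=-1)

```text
time: 4.42
ee_pos: [0.4752, -0.0708, 0.0311]
tcp_rot: [-101.5, 90.0, 90.1]
contact_force: [0.2, 1.7, 1.7]
gripper_width: 0.06
```

```bash
python3 look.py a3;python3 - <<'E'
from cell import *
from h import *
o=get_obs();print(tool(o).round(3))
E
```

```text
4.425 [ 0.4752 -0.0708  0.0311] -78.36 [0.2 1.7 1.7] [ 0.15  0.09 -0.11] 0.059986925077252014
[[-0.     0.202 -0.979]
 [ 0.    -0.979 -0.202]
 [-1.    -0.     0.   ]]
```

View pics/a3.png

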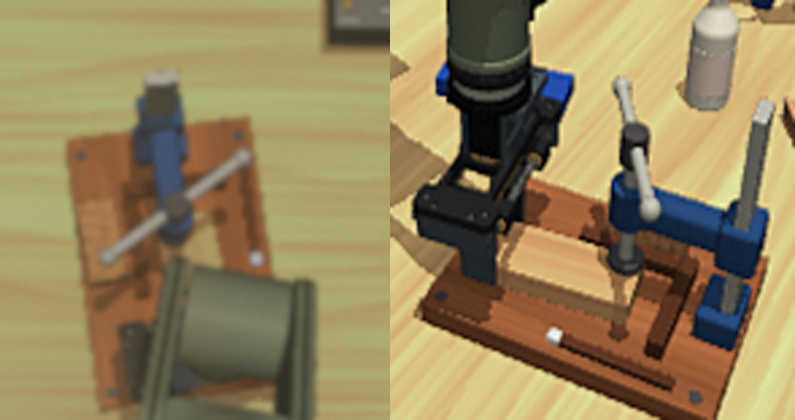

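>>> carry_out(motion=[[0,0,0,1.3],[0,0,0,1.3],[0,0,0,1.1],[0,-0.005,-0.007,0],[0,-0.005,-0.007,0],[0,-0.004,-0.006,0],[0,-0.002,0,0],[0,0,0,0],[0,0,0,0]])

```text
time: 5.65
ee_pos: [0.4935, -0.0525, 0.0311]
tcp_rot: [158.5, 89.9, -13.6]
contact_force: [1.9, -1.3, 1.8]
gripper_width: 0.0594
```

```bash
cat > st.py <<'E'
from cell import *
from h import *
o=get_obs();j=np.array([.600,-.032,.1373])
M=tool(o);d=o["ee_pos"][:2]-j[:2];c,s=np.cos(j[2]),np.sin(j[2])
print(o["time"],"jig xy mm",np.round([1000*d@[c,s],1000*d@[-s,c]],1),"z",round(o["ee_pos"][2]*1000,1),"yaw",round(yawY(o),2),"Ftool",np.round(M.T@o["contact_force"],1),"Ttool",np.round(M.T@o["wrist_torque"],2),"w",round(o["gripper_width"],4))
E
python3 st.py; python3 look.py a4
```

```text
5.65 jig xy mm [-108.3   -5.7] z 31.1 yaw -82.06 Ftool [-1.8  1.6 -1.7] Ttool [0.05 0.2  0.25] w 0.0594
5.65 [ 0.4935 -0.0525  0.0311] -82.06 [ 1.9 -1.3  1.8] [-0.22 -0.23 -0.05] 0.059449031455082825
```

View pics/a4.png

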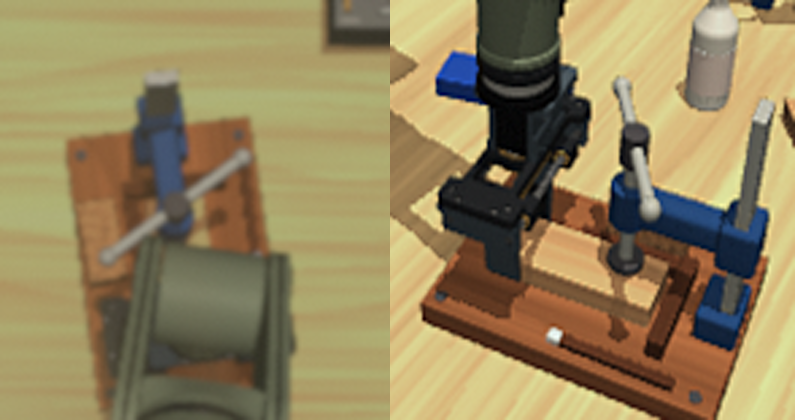

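>>> carry_out(motion=[[0,-0.001,0,0],[0,-0.001,0,0],[0,-0.001,0,0],[0,-0.001,0,0],[0,0,0,0]])

```text
time: 6.38
ee_pos: [0.4922, -0.0483, 0.0311]
tcp_rot: [104.6, 90.0, -67.5]
contact_force: [-0.1, -2.4, 5.0]
gripper_width: 0.06
```

```bash
python3 st.py
```

```text
6.375 jig xy mm [-109.    -1.3] z 31.1 yaw -82.04 Ftool [-5.   2.3  0.4] Ttool [ 0.11 -0.02  0.38] w 0.06
```

>>> carry_out(motion=[[0,-0.001,0,0],[0,0,0,0]])

```text
time: 6.62
ee_pos: [0.4921, -0.0473, 0.031]
tcp_rot: [102.9, 90.0, -69.1]
contact_force: [0.3, -2.8, 5.6]
gripper_width: 0.0599
```

```bash
python3 st.py
```

```text
6.625 jig xy mm [-108.9   -0.4] z 31.0 yaw -82.04 Ftool [-5.6  2.8  0.1] Ttool [0.18 0.03 0.42] w 0.0599
```

>>> carry_out(motion=[[0,-0.001,0,0],[0,0,0,0]])

```text
time: 6.88
ee_pos: [0.4921, -0.0464, 0.0311]
tcp_rot: [123.1, 90.0, -48.9]
contact_force: [0.5, -2.9, 5.6]
gripper_width: 0.0599
```

```bash
python3 st.py
```

```text
6.875 jig xy mm [-108.9    0.5] z 31.1 yaw -82.05 Ftool [-5.6  2.9 -0.1] Ttool [0.23 0.09 0.51] w 0.0599
```

>>> carry_out(motion=[[0,-0.001,0,0],[0,-0.001,0,0],[0,0,0,0]])

```text
time: 7.25
ee_pos: [0.4918, -0.0459, 0.0311]
tcp_rot: [87.7, 89.9, -84.4]
contact_force: [-0.4, -10.3, 4.9]
gripper_width: 0.0598
```

```bash
python3 st.py
```

```text
7.25 jig xy mm [-109.1    1.1] z 31.1 yaw -82.09 Ftool [-4.8 10.2  1.8] Ttool [ 0.72 -0.25  1.66] w 0.0598
```

>>> carry_out(motion=[[0,-0.001,0,0],[0,0,0,0]])

```text
time: 7.5
ee_pos: [0.4917, -0.0458, 0.0311]
tcp_rot: [88.6, 89.8, -83.5]
contact_force: [0.3, -14.3, 4.3]
gripper_width: 0.0598
```

```bash
python3 st.py;python3 look.py a5
```

```text
7.5 jig xy mm [-109.2    1.1] z 31.1 yaw -82.06 Ftool [-4.3 14.2  1.7] Ttool [ 0.81 -0.4   2.43] w 0.0598
7.5 [ 0.4917 -0.0458  0.0311] -82.06 [  0.3 -14.3   4.3] [-2.46  0.06 -0.81] 0.05975558574534689
```

View pics/a5.png

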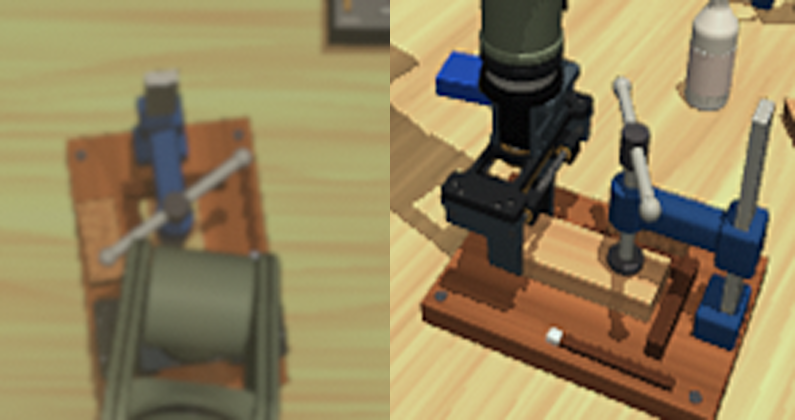

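>>> carry_out(motion=[[0,0.0015,-0.001,0],[0,0,-0.0015,0],[0,0,-0.001,0],[0,0,-0.001,0],[0,0,0,0]])

```text
time: 8.22
ee_pos: [0.4918, -0.0459, 0.031]
tcp_rot: [8.4, 89.5, -163.5]
contact_force: [-8.9, -10.9, 13.7]
gripper_width: 0.0595
```

```bash
python3 st.py
```

```text
8.225 jig xy mm [-109.1    1.1] z 31.0 yaw -81.96 Ftool [-13.6   9.6  10.5] Ttool [ 0.34 -1.66  1.66] w 0.0595
```

>>> carry_out(motion=[[0,0,-0.001,0],[0,0,-0.001,0],[0,0,0,0]])

```text
time: 8.6
ee_pos: [0.4918, -0.0458, 0.0309]
tcp_rot: [5.4, 89.2, -166.5]
contact_force: [-13.6, -12.1, 17.4]
gripper_width: 0.0595
```

```bash
python3 st.py
```

```text
8.6 jig xy mm [-109.1    1.1] z 30.9 yaw -81.92 Ftool [-17.2  10.1  15.4] Ttool [ 0.29 -2.39  1.91] w 0.0595
```

>>> carry_out(motion=[[0,0,-0.001,0],[0,0,-0.001,0],[0,0,0,0]])

```text
time: 8.98
ee_pos: [0.4921, -0.0457, 0.0308]
tcp_rot: [3.4, 89.0, -168.6]
contact_force: [-16.9, -13.2, 21.0]
gripper_width: 0.0598
```

```bash
python3 st.py
```

```text
8.975 jig xy mm [-108.8    1.2] z 30.8 yaw -81.92 Ftool [-20.7  10.7  18.9] Ttool [ 0.38 -3.03  2.15] w 0.0598
```

```bash
python3 - <<'E'
from cell import *
from h import *
im=capture("scene")[195:285,230:340]
cv2.imwrite("pics/a6.png",cv2.resize(im,None,fx=7,fy=6.5,interpolation=cv2.INTER_CUBIC))
E
```

```text
(no output)
```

View pics/a6.png

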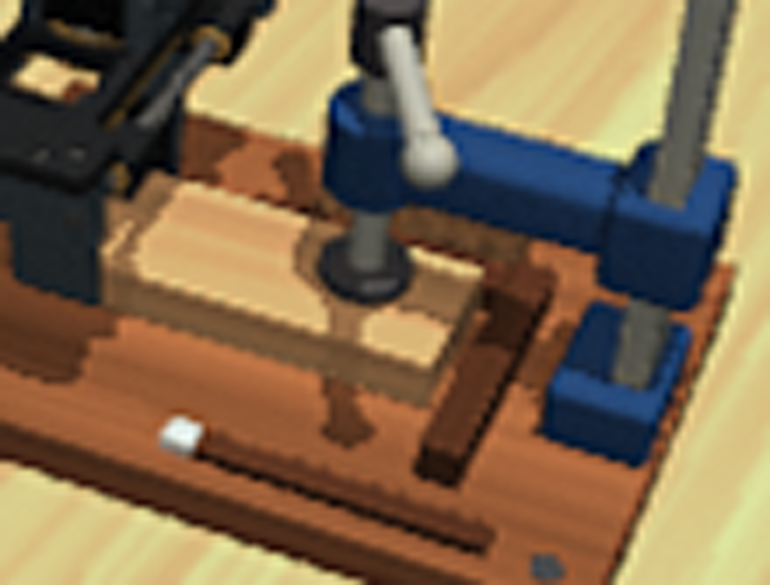

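```bash
cat > ov.py <<'E'
import sys
from cell import *
from h import *
# overlay on scene crop: jig seat box & stop & fence
n=sys.argv[1]; sh=[float(a) for a in sys.argv[2:5]]
j=np.array(sh)
m=camera_model("scene")
im=cv2.resize(capture("scene")[195:285,230:340],None,fx=7,fy=6.5,interpolation=cv2.INTER_CUBIC)
def dr(P,col):
    q=((proj(m,P)-[230,195]+.5)*[7,6.5]).astype(int); cv2.polylines(im,[q],False,col,1)
def box(x0,x1,y0,y1,z0,z1,col):
    for z in(z0,z1): dr(place(j,[[x0,y0,z],[x1,y0,z],[x1,y1,z],[x0,y1,z],[x0,y0,z]]),col)
    for x,y in((x0,y0),(x1,y0),(x1,y1),(x0,y1)): dr(place(j,[[x,y,z0],[x,y,z1]]),col)
box(-120,45,-30,30,25,50,(255,255,0)); box(45,61,-64,46,25,45,(0,255,0)); box(-60,45,30,46,25,40,(0,255,255))
box(-170,120,-100,100,0,25,(255,0,255))
cv2.imwrite(f"pics/{n}.png",im)
E
python3 ov.py a7 .6048 -.0353 .1375
```

```text
(no output)
```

View pics/a7.png

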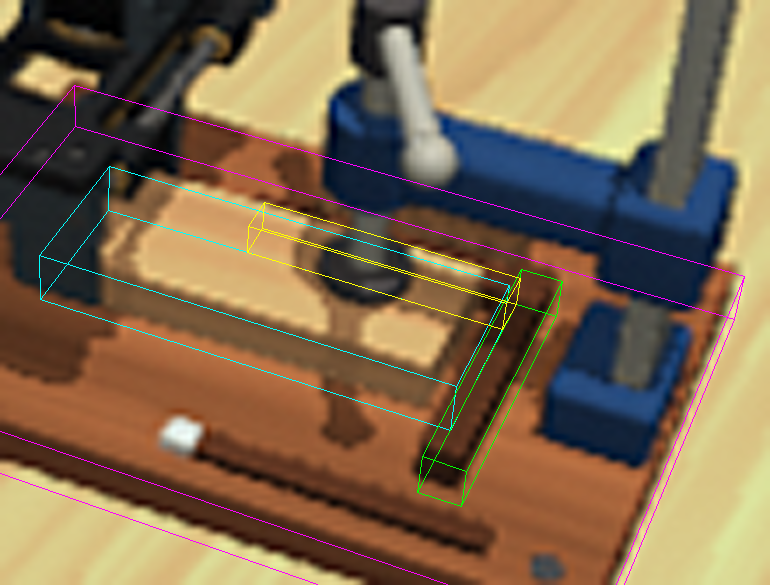

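```bash
cat > fit.py <<'E'
from h import *
from cell import camera_model
def run(c,fn,segs,p0,W=4,it=8,mask=None):
    m=camera_model(c); im=cv2.GaussianBlur(cv2.imread(fn),(0,0),0.7).astype(np.float32)
    segs=np.array(segs,float); p=np.array(p0,float)
    t=np.linspace(.06,.94,40)
    S=np.concatenate([a+(b-a)*t[:,None] for a,b in segs]); D=np.concatenate([np.repeat((b-a)[None],40,0) for a,b in segs])
    for k in range(it):
        w=W if k<4 else 2
        uv=proj(m,place(p,S)); uv2=proj(m,place(p,S+D*.01)); tt=uv2-uv; tt/=np.linalg.norm(tt,axis=1)[:,None]; n=np.c_[-tt[:,1],tt[:,0]]
        r=np.arange(-w,w+.01,.25)
        g=[]
        for q in r:
            f=lambda s:np.stack([cv2.remap(im[:,:,ch],(uv[:,0]+n[:,0]*s).astype(np.float32)[None],(uv[:,1]+n[:,1]*s).astype(np.float32)[None],cv2.INTER_LINEAR)[0] for ch in range(3)],1)
            g.append(np.linalg.norm(f(q+.5)-f(q-.5),axis=1))
        g=np.array(g); best=r[g.argmax(0)]; ok=g.max(0)>8
        tgt=uv+n*best[:,None]
        fun=lambda x:(((proj(m,place(x,S))-tgt)*n).sum(1))[ok]
        s=least_squares(fun,p,loss="soft_l1",f_scale=.5); p=s.x
    print(c,np.round(p,4),"resid med",np.median(np.abs(s.fun)).round(2),ok.sum(), "per seg",[np.round(np.median(((proj(m,place(p,S))-tgt)*n).sum(1)[i*40:i*40+40]),2) for i in range(len(segs))]); return p
A=[-170,100,25];B=[-170,-100,25];C=[120,-100,25];D=[120,100,25]
if __name__=="__main__":
    p0=[.6017,-.0328,.1371]
    run("top","pics/top0.png",[(A,B),(A,[-20,100,25]),(C,B)],p0)
    run("scene","pics/scene0.png",[(A,B),(B,C),([120,-30,25],C),([45,-64,45],[45,-10,45]),([61,-64,45],[61,0,45])],p0)
    bl=[.5392,-.0582,.2027]
    a=[-82.5,30,50];b=[-82.5,-30,50];c=[82.5,-30,50];d=[82.5,30,50]
    run("top","pics/top0.png",[(a,b),(b,[60,-30,50]),(a,[0,30,50])],bl)
    run("scene","pics/scene0.png",[(a,b),(b,c),(a,[30,30,50]),(c,[82.5,0,50])],bl)
E
python3 fit.py
```

```text
top [ 0.5967 -0.0295  0.1397] resid med 0.25 120 per seg [np.float64(0.01), np.float64(0.0), np.float64(0.01)]
scene [ 0.6049 -0.0475  0.1472] resid med 0.48 200 per seg [np.float64(-0.47), np.float64(-0.01), np.float64(0.26), np.float64(0.73), np.float64(-0.77)]
top [ 0.5385 -0.0559  0.2147] resid med 0.24 120 per seg [np.float64(-0.0), np.float64(0.1), np.float64(-0.02)]
scene [ 0.5376 -0.0568  0.2196] resid med 0.25 160 per seg [np.float64(-0.0), np.float64(-0.01), np.float64(-0.01), np.float64(0.0)]
```

```bash
python3 - <<'E'
from fit import *
p0=[.5967,-.0295,.1397]
for W in (2,1.5):
  for segs in ([(A,B),(B,C)],[(A,B),(B,C),([120,-40,25],C)],[([45,-64,45],[45,-15,45]),([61,-64,45],[61,0,45]),([45,-64,45],[61,-64,45])],[(A,B),(A,[-60,100,25])]):
    run("scene","pics/scene0.png",segs,p0,W=W)
im=cv2.imread("pics/scene0.png")[195:300,200:345]
im=cv2.resize(im,None,fx=5.4,fy=5.4,interpolation=cv2.INTER_CUBIC)
m=camera_model("scene")
for P in ([A,B,C,D,A],[[45,46,45],[45,-64,45],[61,-64,45],[61,46,45],[45,46,45]],[[-60,30,40],[45,30,40],[45,46,40],[-60,46,40],[-60,30,40]]):
    q=((proj(m,place(p0,P))-[200,195]+.5)*5.4).astype(int); cv2.polylines(im,[q],False,(0,255,255),1)
cv2.imwrite("pics/a8.png",im)
E
```

```text
scene [ 0.6011 -0.0305  0.1404] resid med 0.03 80 per seg [np.float64(-0.01), np.float64(0.01)]
scene [ 0.602  -0.0301  0.1505] resid med 0.26 120 per seg [np.float64(-0.24), np.float64(-0.02), np.float64(0.26)]
scene [ 0.6044 -0.0259  0.0688] resid med 0.51 120 per seg [np.float64(0.75), np.float64(-0.88), np.float64(-0.03)]
scene [ 0.6012 -0.031   0.1418] resid med 0.23 80 per seg [np.float64(-0.02), np.float64(0.01)]
scene [ 0.601  -0.0305  0.14  ] resid med 0.02 80 per seg [np.float64(-0.0), np.float64(-0.01)]
scene [ 0.6021 -0.0301  0.1503] resid med 0.26 120 per seg [np.float64(-0.28), np.float64(0.01), np.float64(0.22)]
scene [ 0.6045 -0.026   0.071 ] resid med 0.54 120 per seg [np.float64(0.78), np.float64(-0.96), np.float64(-0.01)]
scene [ 0.6012 -0.0314  0.1399] resid med 0.17 80 per seg [np.float64(0.01), np.float64(-0.0)]
```

View pics/a8.png

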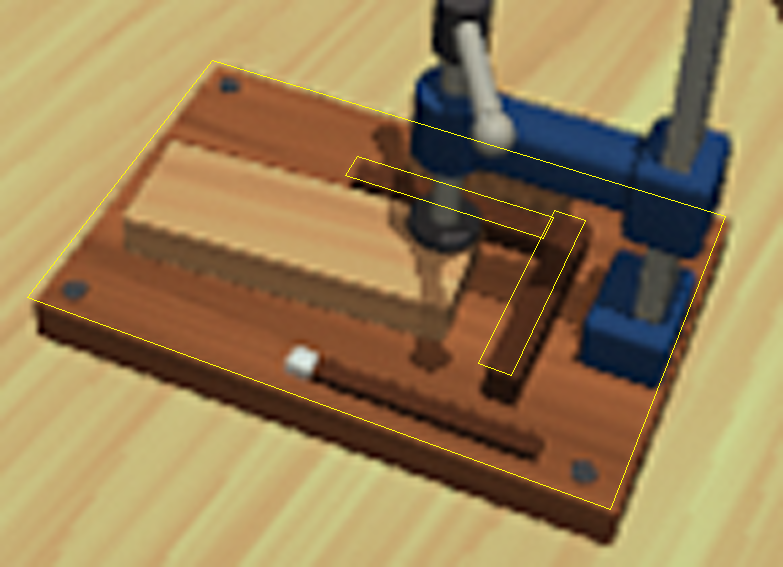

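```bash
python3 - <<'E'
from cell import *
from fit import *
cv2.imwrite("pics/now_s.png",capture("scene"))
c=[82.5,-30,50];d=[82.5,30,50]
p=run("scene","pics/now_s.png",[([-30,-30,50],c),(c,[82.5,10,50]),([-30,-30,25],[82.5,-30,25])],[.557,-.037,.14],W=3)
p=run("scene","pics/now_s.png",[([-30,-30,50],c),(c,[82.5,10,50])],[.557,-.037,.14],W=3)
for j in ([.5967,-.0295,.1397],[.601,-.0305,.140]):
    dd=p[:2]-np.array(j[:2]);cc,s=np.cos(j[2]),np.sin(j[2]);print("blank in jig",(dd@[cc,s]).round(4),(dd@[-s,cc]).round(4),p[2]-j[2])
im=cv2.resize(cv2.imread("pics/now_s.png")[195:285,230:340],None,fx=7,fy=6.5,interpolation=cv2.INTER_CUBIC)
m=camera_model("scene")
for P in ([[-82.5,30,50],[-82.5,-30,50],c,d],[[-82.5,-30,25],[82.5,-30,25],[82.5,30,25]]):
    q=((proj(m,place(p,P))-[230,195]+.5)*[7,6.5]).astype(int); cv2.polylines(im,[q],False,(0,255,255),1)
j=[.600,-.030,.140]
for P in ([[45,46,45],[45,-64,45],[61,-64,45],[61,46,45],[45,46,45]],[[45,46,25],[45,-64,25]],[[-60,30,40],[45,30,40],[45,46,40],[-60,46,40],[-60,30,40]]):
    q=((proj(m,place(j,P))-[230,195]+.5)*[7,6.5]).astype(int); cv2.polylines(im,[q],False,(0,255,0),1)
cv2.imwrite("pics/a9.png",im)
E
sed -i 's/j=np.array(\[.600,-.032,.1373\])/j=np.array([.600,-.030,.140])/' st.py; python3 st.py
```

```text
scene [ 0.5555 -0.0365  0.1362] resid med 0.25 120 per seg [np.float64(-0.21), np.float64(-0.01), np.float64(0.26)]
scene [ 0.5555 -0.0372  0.1461] resid med 0.22 80 per seg [np.float64(-0.03), np.float64(0.01)]
blank in jig -0.0418 -0.0019 0.006428839652632995
blank in jig -0.046 -0.0003 0.0061288396526329725
9.125 jig xy mm [-109.    -0.5] z 30.8 yaw -81.92 Ftool [-20.   11.2  18. ] Ttool [ 0.41 -3.01  2.17] w 0.0597
```

View pics/a9.png

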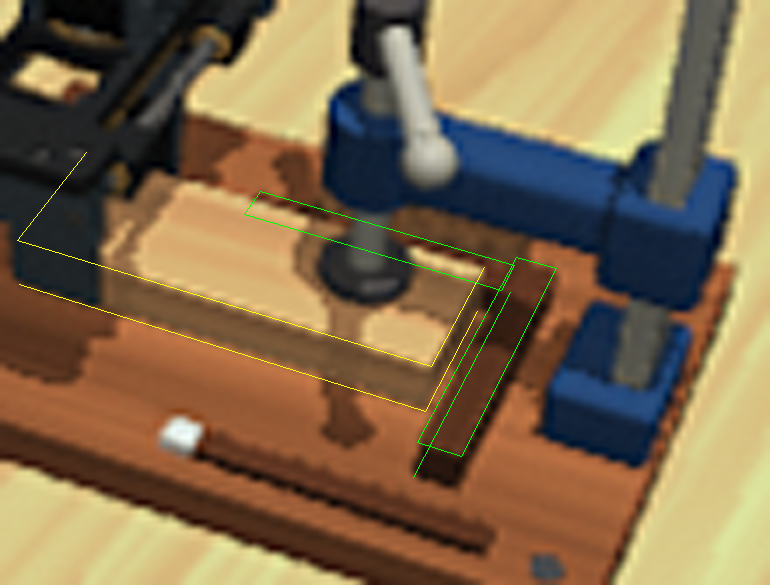

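>>> carry_out(motion=[[0,0.001,0.004,0],[0,0.002,0.002,0],[-0.001,0.001,0,0],[0,0,0,0]])

```text
time: 9.62
ee_pos: [0.4937, -0.0481, 0.031]
tcp_rot: [-16.7, 89.8, 171.2]
contact_force: [0.2, -0.0, -2.8]
gripper_width: 0.0598
```

```bash
python3 st.py
```

```text
9.625 jig xy mm [-107.8   -3.1] z 31.0 yaw -82.02 Ftool [ 2.8  0.  -0.2] Ttool [-0.03 -0.2  -0.02] w 0.0598
```

>>> carry_out(motion=[[0,0,-0.0015,0],[0,0,-0.0015,0],[0,0,-0.001,0],[0,0,-0.001,0],[0,0,0,0]])

```text
time: 10.25
ee_pos: [0.4999, -0.0477, 0.0319]
tcp_rot: [116.9, 90.0, -55.1]
contact_force: [-0.5, -0.0, -2.4]
gripper_width: 0.0601
```

```bash
python3 st.py
```

```text
10.25 jig xy mm [-101.6   -3.6] z 31.9 yaw -82.04 Ftool [ 2.4 -0.   0.5] Ttool [ 0.01 -0.24 -0.03] w 0.0601
```

>>> carry_out(motion=[[0,0,-0.001,0],[0,0,-0.001,0],[0,0,0,0]])

```text
time: 10.62
ee_pos: [0.5003, -0.0475, 0.0316]
tcp_rot: [-6.5, 89.8, -178.5]
contact_force: [-4.4, -1.9, -0.7]
gripper_width: 0.0598
```

```bash
python3 st.py
```

```text
10.625 jig xy mm [-101.1   -3.4] z 31.6 yaw -82.03 Ftool [0.7 1.3 4.6] Ttool [ 0.02 -0.82  0.07] w 0.0598
```

>>> carry_out(motion=[[0,-0.001,0.0005,0],[0,-0.001,0,0],[0,-0.001,0,0],[0,-0.001,0,0],[0,0,0,0]])

```text
time: 11.25
ee_pos: [0.4999, -0.0446, 0.0317]
tcp_rot: [39.5, 89.9, -132.5]
contact_force: [-4.1, -6.6, -1.9]
gripper_width: 0.0597
```

```bash
python3 st.py
```

```text
11.25 jig xy mm [-101.1   -0.5] z 31.7 yaw -82.03 Ftool [1.9 6.  5. ] Ttool [ 0.34 -1.2   1.06] w 0.0597
```

>>> carry_out(motion=[[0,-0.001,0,0],[0,-0.001,0,0],[0,0,0,0]])

```text
time: 11.62
ee_pos: [0.4999, -0.0445, 0.0318]
tcp_rot: [70.6, 89.7, -101.4]
contact_force: [-4.6, -14.0, -1.7]
gripper_width: 0.0596
```

```bash
python3 st.py
```

```text
11.625 jig xy mm [-101.1   -0.4] z 31.8 yaw -81.99 Ftool [ 1.8 13.2  6.5] Ttool [ 0.61 -1.38  2.56] w 0.0596
```

>>> carry_out(motion=[[0,0,0,-0.3],[0,0,0,-0.3],[0,0,0,0]])

```text
time: 12.0
ee_pos: [0.5, -0.0447, 0.0319]
tcp_rot: [72.8, 89.8, -98.8]
contact_force: [-5.5, -15.7, -2.0]
gripper_width: 0.0599
```

```bash
python3 st.py
```

```text
12.0 jig xy mm [-101.1   -0.6] z 31.9 yaw -81.61 Ftool [ 2.  14.7  7.7] Ttool [ 1.52 -1.45  2.81] w 0.0599
```

>>> carry_out(motion=[[0,0,0,-0.4],[0,0,0,-0.4],[0,0,0,0]])

```text
time: 12.38
ee_pos: [0.4997, -0.0447, 0.0319]
tcp_rot: [64.2, 89.8, -106.7]
contact_force: [-5.2, -16.2, -1.0]
gripper_width: 0.0602
```

```bash
python3 st.py
```

```text
12.375 jig xy mm [-101.3   -0.6] z 31.9 yaw -80.92 Ftool [ 1.1 15.2  7.7] Ttool [ 1.98 -1.54  2.85] w 0.0602
```

>>> carry_out(motion=[[0,0,0,0.4],[0,0.0005,0,0.4],[0,0.001,0,0.2],[0,0,0,0]])

```text
time: 12.88
ee_pos: [0.4996, -0.0446, 0.0319]
tcp_rot: [43.9, 89.8, -127.6]
contact_force: [-6.0, -8.4, -0.9]
gripper_width: 0.0596
```

```bash
python3 st.py
```

```text
12.875 jig xy mm [-101.4   -0.5] z 31.9 yaw -81.57 Ftool [0.9 7.4 7.2] Ttool [ 0.09 -1.29  1.34] w 0.0596
```

>>> carry_out(motion=[[0,0,0,0],[0,0,0,0],[0,0,0,0]], jaw=0.6)

```text
time: 13.25
ee_pos: [0.5018, -0.0428, 0.0324]
tcp_rot: [172.1, 89.9, 0.4]
contact_force: [-0.2, -0.0, 0.5]
gripper_width: 0.073
```

```bash
python3 st.py; cat > bl.py <<'E'
from cell import *
from fit import *
import sys
cv2.imwrite("pics/%s.png"%sys.argv[1],capture("scene"))
c=[82.5,-30,50];d=[82.5,30,50]
p=run("scene","pics/%s.png"%sys.argv[1],[([-40,-30,50],c),(c,[82.5,15,50])],[.563,-.0352,.14],W=3)
j=[.601,-.0305,.140]
dd=p[:2]-np.array(j[:2]);cc,s=np.cos(j[2]),np.sin(j[2]);print("blank in jig",(dd@[cc,s]).round(4),(dd@[-s,cc]).round(4),p[2]-j[2])
im=cv2.resize(cv2.imread("pics/%s.png"%sys.argv[1])[195:285,230:340],None,fx=7,fy=6.5,interpolation=cv2.INTER_CUBIC)
cv2.imwrite("pics/%sz.png"%sys.argv[1],im)
E
python3 bl.py b1
```

```text
13.25 jig xy mm [-99.1   1. ] z 32.4 yaw -81.63 Ftool [-0.5  0.   0.2] Ttool [ 0.01  0.03 -0.05] w 0.073
scene [ 0.5636 -0.036   0.1382] resid med 0.21 80 per seg [np.float64(-0.03), np.float64(0.0)]
blank in jig -0.0378 -0.0002 -0.0018023029062972928
```

View pics/b1z.png

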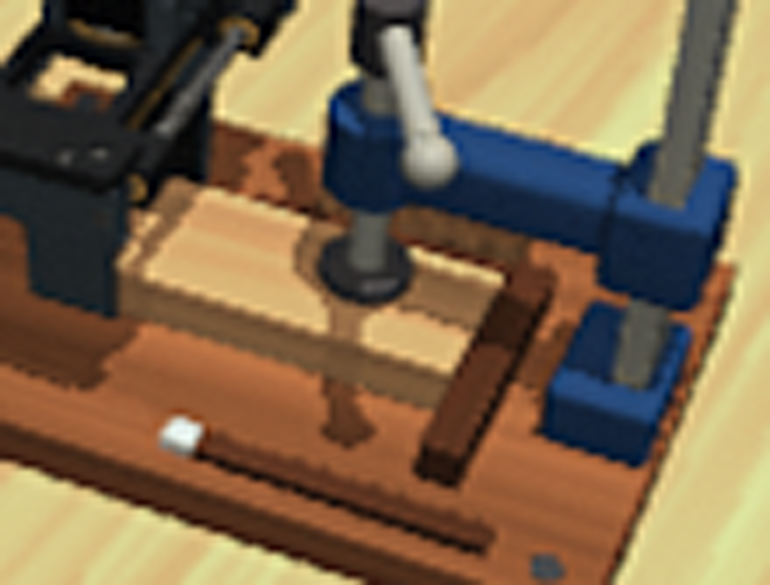

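>>> carry_out(motion=[[-0.01,0,0,0],[-0.03,0,0,0],[-0.04,0,0,0],[-0.045,0,0.01,0],[-0.045,0,0.01,0],[-0.03,0,0,-0.4],[-0.015,0,0,0],[0,-0.01,0,0],[0,0,0,0]])

```text
time: 14.42
ee_pos: [0.4785, -0.0353, 0.2456]
tcp_rot: [-17.5, 89.8, 171.4]
contact_force: [0.1, -0.9, 0.6]
gripper_width: 0.0731
```

```bash
python3 st.py;  python3 bl.py b2; python3 look.py a10
```

```text
14.425 jig xy mm [-121.1   11.7] z 245.6 yaw -81.19 Ftool [-0.6  0.9  0.1] Ttool [-0.   -0.   -0.01] w 0.0731
scene [ 0.5637 -0.0359  0.1368] resid med 0.22 80 per seg [np.float64(-0.02), np.float64(0.0)]
blank in jig -0.0377 -0.0002 -0.0032465957398967182
14.475 [ 0.4785 -0.0355  0.2454] -81.19 [-0.7  0.1 -0.9] [ 0.01  0.03 -0.03] 0.07275426004253568
```

View pics/a10.png

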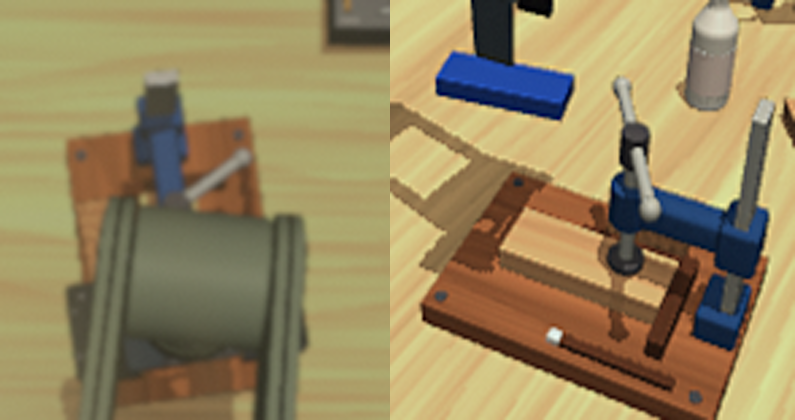

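```bash
python3 - <<'E'
from cell import *
from h import *
C={c:camera_model(c) for c in("scene","top")}
T=lambda a:(np.array(a)+.5)/3.7+[179.5,99.5]
S=lambda a:(np.array(a)+.5)/3.5+[179.5,129.5]
j=[.6,-.03,.14]
for j in ([.6,-.03,.14],[.5967,-.0295,.1397],[.601,-.0305,.14]):
  def f(t):
    t=t[0];o=[]
    for c,a,uv in (("top",np.pi/2,T([206,317])),("top",-np.pi/2,T([375,191])),("scene",np.pi/2,S([352,172])),("scene",-np.pi/2,S([388,312]))):
        a+=.6-t; o.append(proj(C[c],place(j,[78*np.cos(a),78*np.sin(a),185-2.23*t]))[0]-uv)
    return np.concatenate(o)
  r=least_squares(f,[.3]);print(r.x,np.round(r.fun.reshape(-1,2),1).tolist())
E
```

```text
[0.08651736] [[0.4, -0.0], [-0.4, 0.9], [-0.0, -0.1], [0.2, 0.5]]
[0.08351355] [[0.3, 1.2], [-0.6, 2.0], [-1.1, -0.6], [-1.0, -0.1]]
[0.08714187] [[0.6, -0.4], [-0.2, 0.5], [0.2, 0.1], [0.5, 0.8]]
```

>>> carry_out(motion=[[0,-0.015,-0.01,0],[0,-0.015,-0.013,0],[0,-0.013,-0.013,0],[0.035,0,0,0],[0.035,0,0,0],[0.01,0,0,0],[0,0,0,0]], jaw=-1)

```text
time: 15.45
ee_pos: [0.5088, 0.0123, 0.1669]
tcp_rot: [-0.2, 90.0, -171.4]
contact_force: [-0.1, 0.0, 0.3]
gripper_width: 0.0059
```

```bash
python3 st.py;  python3 look.py a11
```

```text
15.45 jig xy mm [-84.4  54.6] z 166.9 yaw -81.22 Ftool [-0.3 -0.1  0.1] Ttool [ 0.   -0.02  0.05] w 0.0059
15.45 [0.5088 0.0123 0.1669] -81.22 [-0.1  0.   0.3] [-0.05  0.01 -0.  ] 0.005874375602850274
```

View pics/a11.png

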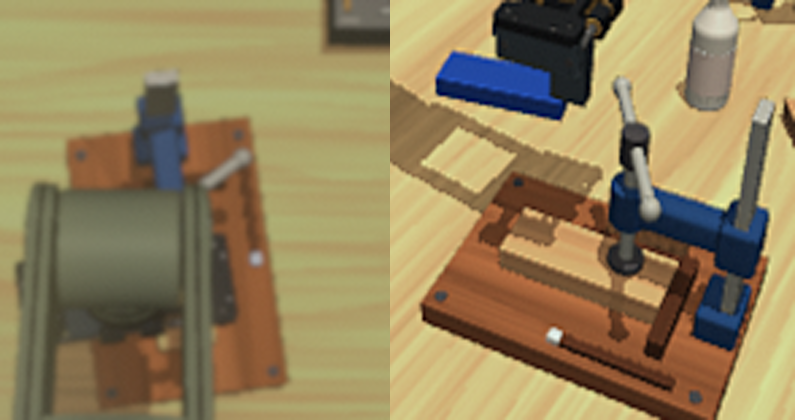

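>>> carry_out(motion=[[0,0,-0.008,0],[0,0,-0.008,0],[0,0,-0.006,0],[0,0,-0.006,0],[0,0,-0.006,0],[0,0,-0.006,0],[0,0,-0.006,0],[0,0,-0.006,0],[0,0,0,0]])

```text
time: 16.68
ee_pos: [0.5562, 0.0206, 0.1655]
tcp_rot: [-16.6, 89.4, 172.1]
contact_force: [-7.9, 2.5, -0.2]
gripper_width: 0.0005
```

```bash
python3 st.py;  python3 look.py a12
```

```text
16.675 jig xy mm [-36.3  56.2] z 165.5 yaw -81.24 Ftool [ 0.3 -3.7  7.4] Ttool [-0.17 -1.14 -0.57] w 0.0005
16.675 [0.5562 0.0206 0.1655] -81.24 [-7.9  2.5 -0.2] [0.39 1.21 0.16] 0.0004635733536455982
```

View pics/a12.png

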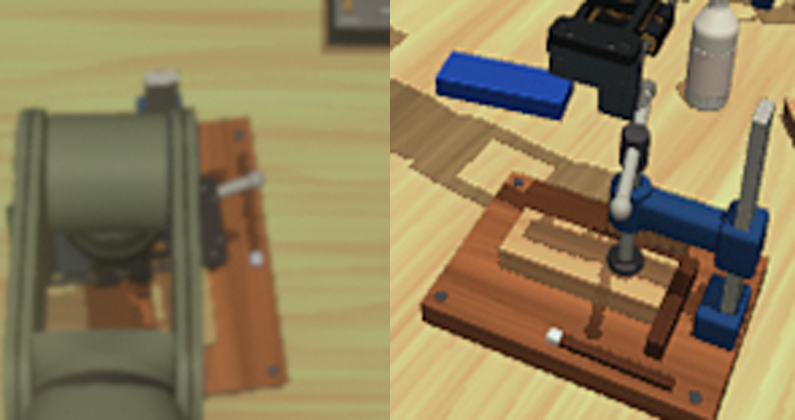

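>>> carry_out(motion=[[0,0,-0.006,0],[0,0,-0.006,0],[0,0,-0.006,0],[0,0,-0.006,0],[0,0,-0.006,0],[0,0,0,0]])

```text
time: 17.52
ee_pos: [0.5848, 0.0253, 0.1647]
tcp_rot: [-15.3, 89.3, 173.4]
contact_force: [-8.1, 1.9, -2.3]
gripper_width: 0.0006
```

```bash
python3 st.py
```

```text
17.525 jig xy mm [-7.3 56.9] z 164.7 yaw -81.26 Ftool [ 2.4 -3.1  7.7] Ttool [ 0.01 -1.42 -0.65] w 0.0006
```

>>> carry_out(motion=[[0,0,0.02,0],[0,0,0.03,0],[-0.03,0,0.02,0],[-0.035,0.01,0.02,-8],[-0.03,0.03,0,-10]], jaw=0)

```text
time: 18.15
ee_pos: [0.5097, -0.0276, 0.2636]
tcp_rot: [169.1, 89.9, 16.3]
contact_force: [0.5, -0.3, 0.2]
gripper_width: 0.0452
```

```bash
python3 st.py;  cat > th.py <<'E'
import sys
from cell import *
from h import *
n=sys.argv[1]; tz=float(sys.argv[2])
o=get_obs()
k=5
a=cv2.resize(capture("top")[130:205,215:300],None,fx=k,fy=k,interpolation=cv2.INTER_CUBIC)
b=cv2.resize(capture("scene")[165:245,250:325],None,fx=k,fy=k,interpolation=cv2.INTER_CUBIC)[:375]
for im,c,off in((a,"top",(215,130)),(b,"scene",(250,165))):
    m=camera_model(c)
    f=.6-tz+np.pi/2
    P=place([.6,-.03,.14],[[78*np.cos(f),78*np.sin(f),185-2.23*tz],[-78*np.cos(f),-78*np.sin(f),185-2.23*tz]])
    q=((proj(m,P)-off+.5)*k).astype(int); cv2.line(im,tuple(map(int,q[0])),tuple(map(int,q[1])),(0,0,255),1)
cv2.imwrite(f"pics/{n}.png",np.hstack([a,b]))
E
python3 th.py a13 0.95
```

```text
18.15 jig xy mm [-89.1  15. ] z 263.6 yaw -62.83 Ftool [-0.2  0.5 -0.3] Ttool [-0.01  0.    0.02] w 0.0452
```

View pics/a13.png

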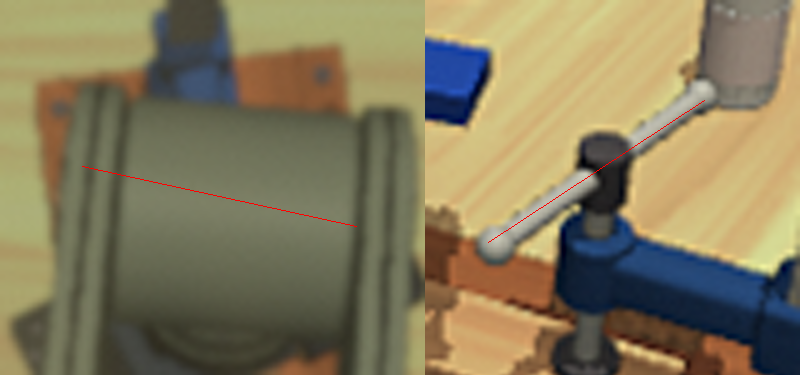

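>>> carry_out(motion=[[0,0,0,-10.2],[0,0,0,-10.2],[0,0,0,-10.2],[0,0,0,-10.2],[0,0,0,-10],[0,0.03,0.015,0],[0,0.03,0.015,0],[0,0.029,0.0136,0],[0,0,0,0],[0,0,0,0]])

```text
time: 19.5
ee_pos: [0.5874, -0.0889, 0.2609]
tcp_rot: [-98.2, 89.9, 159.3]
contact_force: [-0.2, 0.1, -0.1]
gripper_width: 0.0454
```

```bash
python3 st.py;  python3 th.py a14 0.95; python3 - <<'E'
from cell import *
from h import *
o=get_obs();print(delta(o,[0.5876,-.0887,.164],-12),o["q"].round(1) if hasattr(o["q"],'round') else o["q"])
E
```

```text
19.5 jig xy mm [-20.7 -56.6] z 260.9 yaw -12.49 Ftool [ 0.1 -0.3 -0. ] Ttool [ 0.01 -0.    0.1 ] w 0.0454
(array([ 0.0977,  0.0003, -0.0001]), np.float64(-0.43931057429418274)) [-9.7 18.7 82.2  0.  79.2  2.7]
```

View pics/a14.png

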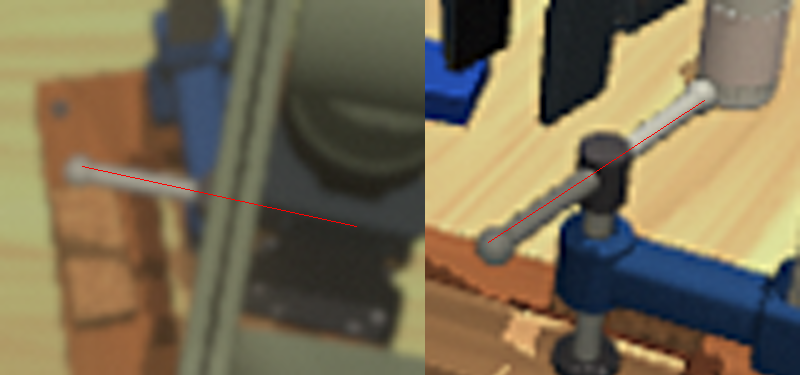

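>>> carry_out(motion=[[0.035,0,0,0],[0.03,0,0,0],[0.02,0,0,0],[0.012,0,0,0],[0,0,0,0]])

```text
time: 20.23
ee_pos: [0.5876, -0.0893, 0.1646]
tcp_rot: [-87.9, 89.9, 169.7]
contact_force: [0.9, -0.2, -0.2]
gripper_width: 0.0455
```

>>> carry_out(motion=[[0,0,0,0],[0,0,0,0],[0,0,0,0]], jaw=-1)

```text
time: 20.6
ee_pos: [0.5901, -0.0902, 0.1659]
tcp_rot: [89.4, 89.7, -13.1]
contact_force: [7.5, -1.7, -1.6]
gripper_width: 0.0184
```

```bash
python3 st.py;  python3 th.py a15 0.95; python3 look.py a16
```

```text
20.6 jig xy mm [-18.2 -58.2] z 165.9 yaw -12.43 Ftool [1.6 7.7 0. ] Ttool [-0.09 -0.04  1.24] w 0.0184
20.7 [ 0.5908 -0.0904  0.1659] -12.43 [ 5.8 -0.7 -2. ] [-0.19 -0.95  0.15] 0.014375055931752876
```

View pics/a16.png

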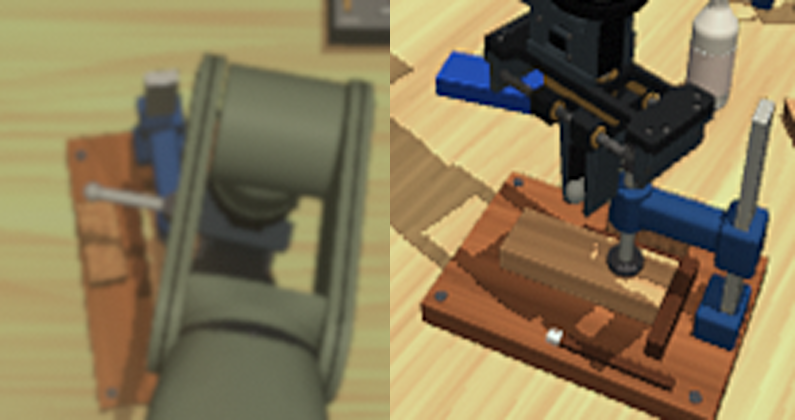

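```bash
cat >> st.py <<'E'
P=o["ee_pos"][:2]-[.6,-.03];F=o["contact_force"];tau=P[0]*F[1]-P[1]*F[0]
ph=(np.degrees(np.arctan2(P[1],P[0]))-8.02); ph=ph-360 if ph>-30 else ph
print("TAU",round(tau+o["wrist_torque"][2],3),"lever only",round(tau,3),"r",round(1000*np.hypot(*P),1),"phi",round(ph,1),"toolphi",round(yawY(o)-98,1),"q6",round(o["q"][5],1))
E
python3 st.py
```

```text
20.8 jig xy mm [-17.5 -58.5] z 165.8 yaw -12.43 Ftool [1.4 6.3 0.4] Ttool [-0.08 -0.04  0.99] w 0.0143
TAU 0.46 lever only 0.382 r 61.0 phi -106.7 toolphi -110.4 q6 2.7
```

>>> carry_out(motion=[[0,-0.004,0,4],[0.0003,-0.0083,-0.0006,8],[0.0003,-0.0083,-0.0006,8],[0.0003,-0.0083,-0.0006,8],[0.0003,-0.0083,-0.0006,8],[0.0002,-0.0042,-0.0002,4],[0,0,0,0]])

```text
time: 21.68
ee_pos: [0.5545, -0.0696, 0.1642]
tcp_rot: [80.0, 89.8, -62.4]
contact_force: [1.4, -4.4, 1.6]
gripper_width: 0.0139
```

```bash
python3 st.py
```

```text
21.675 jig xy mm [-50.6 -32.9] z 164.2 yaw -52.43 Ftool [-1.6  4.4  1.6] Ttool [ 0.   -0.45  0.77] w 0.0139
TAU 0.253 lever only 0.257 r 60.4 phi -147.0 toolphi -150.4 q6 44.3
```

>>> carry_out(motion=[[0,-0.003,0,0],[0.0001,-0.003,0,2.5],[0.0001,-0.0026,0,2.5],[0.0001,-0.0026,0,2.5],[0.0001,-0.0026,-0.0003,2.5],[0.0001,-0.0026,0,2.5]])

```text
time: 22.42
ee_pos: [0.5462, -0.0569, 0.1637]
tcp_rot: [92.1, 89.6, -62.9]
contact_force: [1.8, -7.9, 0.6]
gripper_width: 0.0141
```

```bash
python3 st.py
```

```text
22.425 jig xy mm [-57.  -19.1] z 163.7 yaw -64.99 Ftool [-0.5  7.9  1.7] Ttool [-0.08 -0.32  1.36] w 0.0141
TAU 0.546 lever only 0.472 r 60.1 phi -161.4 toolphi -163.0 q6 58.2
```

>>> carry_out(motion=[[0.0001,-0.0026,0,2.5],[0.0001,-0.0026,-0.0002,2.5],[0.0001,-0.0026,0,2.5],[0.0001,-0.0026,-0.0002,2.5]])

```text
time: 22.92
ee_pos: [0.5425, -0.047, 0.1633]
tcp_rot: [95.3, 89.7, -69.7]
contact_force: [0.1, -7.8, -0.0]
gripper_width: 0.0142
```

```bash
python3 st.py
```

```text
22.925 jig xy mm [-59.4  -8.8] z 163.3 yaw -74.98 Ftool [0.  7.6 1.9] Ttool [-0.03 -0.27  1.36] w 0.0142
TAU 0.483 lever only 0.453 r 60.0 phi -171.5 toolphi -173.0 q6 69.2
```

>>> carry_out(motion=[[0.0001,-0.0026,0,2.5],[0.0001,-0.0026,-0.0002,2.5],[0.0001,-0.0026,0,2.5],[0.0001,-0.0026,-0.0002,2.5]])

```text
time: 23.42
ee_pos: [0.5405, -0.0366, 0.1629]
tcp_rot: [98.3, 89.7, -76.7]
contact_force: [-1.0, -8.4, 0.3]
gripper_width: 0.0143
```

```bash
python3 st.py
```

```text
23.425 jig xy mm [-59.9   1.7] z 162.9 yaw -84.98 Ftool [-0.3  8.3  1.7] Ttool [-0.04 -0.12  1.36] w 0.0143
TAU 0.529 lever only 0.496 r 59.9 phi -181.7 toolphi -183.0 q6 80.2
```

>>> carry_out(motion=[[0.0001,-0.0037,-0.0001,3.5],[0.0001,-0.0037,-0.0001,3.5],[0.0002,-0.0037,-0.0001,3.5],[0.0001,-0.0037,-0.0001,3.5],[0.0001,-0.0026,-0.0001,2.5],[0.0001,-0.0026,0,2.5],[0.0001,-0.0026,0,2.5]])

```text
time: 24.3
ee_pos: [0.5423, -0.0143, 0.1621]
tcp_rot: [114.2, 89.7, -82.3]
contact_force: [-0.6, -8.7, 1.2]
gripper_width: 0.0141
```

```bash
python3 st.py
```

```text
24.3 jig xy mm [-54.9  23.6] z 162.1 yaw -106.48 Ftool [-1.1  8.5 -1.9] Ttool [-0.01  0.34  1.22] w 0.0141
TAU 0.523 lever only 0.51 r 59.8 phi -203.3 toolphi -204.5 q6 104.1
```

>>> carry_out(motion=[[0.0001,-0.0037,-0.0001,3.5],[0.0001,-0.0037,-0.0001,3.5],[0.0002,-0.0037,-0.0001,3.5],[0.0001,-0.0037,-0.0001,3.5],[0.0001,-0.0026,-0.0001,2.5],[0.0001,-0.0026,0,2.5],[0.0001,-0.0026,0,2.5]])

```text
time: 25.18
ee_pos: [0.552, 0.0057, 0.1612]
tcp_rot: [122.9, 89.7, -95.0]
contact_force: [-1.8, -9.0, 2.4]
gripper_width: 0.0138
```

```bash
python3 st.py
```

```text
25.175 jig xy mm [-42.6  42. ] z 161.2 yaw -127.98 Ftool [-2.3  8.2 -4.2] Ttool [-0.02  0.58  1.14] w 0.0138
TAU 0.518 lever only 0.494 r 59.8 phi -224.6 toolphi -226.0 q6 127.7
```

>>> carry_out(motion=[[0.0001,-0.0031,-0.0001,3],[0.0001,-0.0031,-0.0001,3],[0.0001,-0.0026,0,2.5],[0.0001,-0.0026,0,2.5]])

```text
time: 25.68
ee_pos: [0.5594, 0.014, 0.1608]
tcp_rot: [125.3, 89.7, -103.6]
contact_force: [-2.2, -8.4, 3.0]
gripper_width: 0.0143
```

```bash
python3 st.py
```

```text
25.675 jig xy mm [-34.   49.2] z 160.8 yaw -138.98 Ftool [-2.9  7.2 -4.9] Ttool [-0.08  0.64  1.11] w 0.0143
TAU 0.517 lever only 0.436 r 59.8 phi -235.3 toolphi -237.0 q6 139.6
```

>>> carry_out(motion=[[0,0,0,0],[0,0,0,0],[-0.02,0,0,0],[-0.04,0,0,0],[-0.04,0,0,0]], jaw=0.1)

```text
time: 26.3
ee_pos: [0.5599, 0.0172, 0.2612]
tcp_rot: [8.4, 90.0, 139.5]
contact_force: [-0.1, 0.2, 0.2]
gripper_width: 0.0502
```

```bash
python3 st.py; python3 th.py a17 3.16
```

```text
26.3 jig xy mm [-33.1  52.3] z 261.2 yaw -138.93 Ftool [-0.2 -0.   0.2] Ttool [ 0.02 -0.06 -0.06] w 0.0502
TAU -0.022 lever only -0.002 r 61.9 phi -237.7 toolphi -236.9 q6 139.5
```

View pics/a17.png

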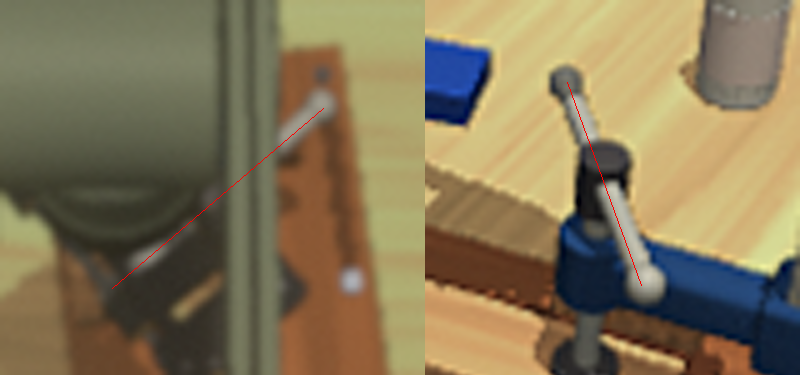

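>>> carry_out(motion=[[0,0.0225,0.0175,0],[0,0.0225,0.0175,0],[0,0,0,-10],[0,0,0,-10],[0,0,0,-10],[0.02,0,0,-10],[0.04,0,0,-10],[0.04,0,0,-7],[0,0,0,0]], jaw=-1)

```text
time: 27.52
ee_pos: [0.5004, 0.0138, 0.1572]
tcp_rot: [-9.2, 89.5, 178.8]
contact_force: [-0.0, 0.5, -0.7]
gripper_width: 0.0004
```

```bash
python3 st.py; python3 th.py a18 3.15
```

```text
27.525 jig xy mm [-92.5  57.3] z 157.2 yaw -82.02 Ftool [ 0.7 -0.5 -0. ] Ttool [-0.04  0.03 -0.06] w 0.0004
TAU -0.008 lever only -0.044 r 108.8 phi -211.8 toolphi -180.0 q6 82.3
```

View pics/a18.png

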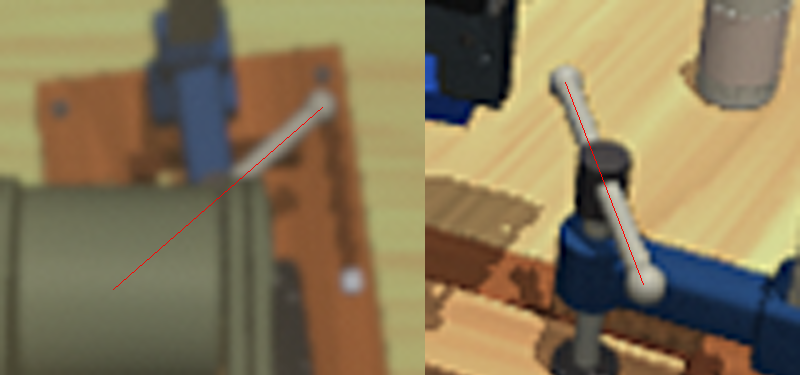

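>>> carry_out(motion=[[0,0,-0.01,0],[0,0,-0.01,0],[0,0,-0.007,0],[0,0,-0.006,0],[0,0,-0.006,0],[0,0,-0.006,0],[0,0,-0.006,0],[0,0,-0.006,0],[0,0,-0.006,0],[0,0,-0.006,0],[0,0,-0.006,0],[0,0,-0.005,0],[0,0,-0.004,0]])

```text
time: 29.25
ee_pos: [0.5806, 0.0272, 0.1586]
tcp_rot: [-18.7, 89.1, 169.3]
contact_force: [-12.1, 4.5, -0.9]
gripper_width: 0.0004
```

```bash
python3 st.py
```

```text
29.25 jig xy mm [-11.2  59.3] z 158.6 yaw -81.98 Ftool [ 1.1 -6.1 11.3] Ttool [-0.   -2.05 -0.96] w 0.0004
TAU 0.602 lever only 0.602 r 60.4 phi -259.3 toolphi -180.0 q6 83.3
```

>>> carry_out(motion=[[0,0,-0.002,0],[0,0,-0.002,0]])

```text
time: 29.5
ee_pos: [0.5845, 0.0273, 0.1586]
tcp_rot: [-15.7, 89.1, 172.3]
contact_force: [-12.4, 2.4, -0.2]
gripper_width: 0.0002
```

```bash
python3 st.py
```

```text
29.5 jig xy mm [-7.4 58.9] z 158.6 yaw -81.98 Ftool [ 0.3 -4.1 12. ] Ttool [ 0.03 -2.03 -0.79] w 0.0002
TAU 0.647 lever only 0.676 r 59.4 phi -262.9 toolphi -180.0 q6 83.4
```

>>> carry_out(motion=[[0,0,0.02,0],[0,0,0.03,0],[-0.03,0,0.02,0],[-0.035,0.01,0.02,-8],[-0.035,0.03,0,-10]], jaw=0)

```text
time: 30.12
ee_pos: [0.5104, -0.025, 0.2624]
tcp_rot: [162.2, 89.9, 8.7]
contact_force: [1.7, -0.2, -0.3]
gripper_width: 0.0449
```

```bash
python3 st.py; python3 th.py a19 4.05
```

```text
30.125 jig xy mm [-88.1  17.4] z 262.4 yaw -63.54 Ftool [ 0.3  0.9 -1.4] Ttool [0.03 0.06 0.09] w 0.0449
TAU -0.027 lever only 0.007 r 89.8 phi -191.2 toolphi -161.5 q6 59.4
```

View pics/a19.png

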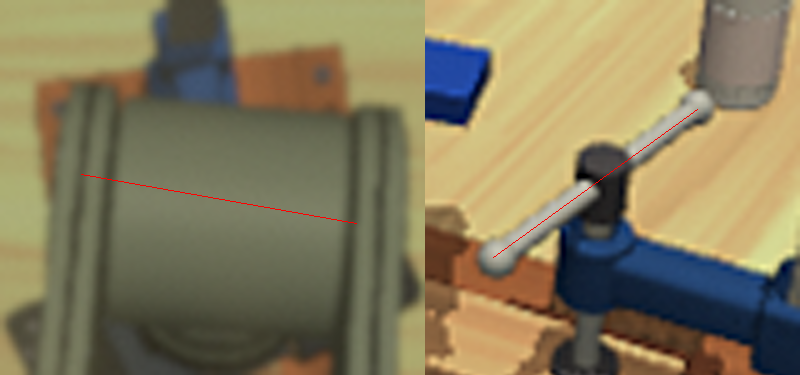

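>>> carry_out(motion=[[0,0,0,-10.4],[0,0,0,-10.4],[0,0,0,-10.4],[0,0,0,-10.4],[0,0,0,-10.4],[0,0.03,0.017,-2.5],[0,0.03,0.017,0],[0,0.029,0.017,0],[0,0,0,0]])

```text
time: 31.35
ee_pos: [0.5909, -0.0922, 0.2589]
tcp_rot: [-91.4, 89.9, 169.0]
contact_force: [-0.6, 1.1, 0.1]
gripper_width: 0.0454
```

```bash
python3 st.py; python3 - <<'E'
from cell import *
from h import *
o=get_obs();print(delta(o,[0.5907,-.0893,.157],-9))
E
```

```text
31.35 jig xy mm [-17.7 -60.4] z 258.9 yaw -9.61 Ftool [-0.1 -0.8 -1. ] Ttool [0.03 0.   0.07] w 0.0454
TAU -0.084 lever only -0.049 r 62.9 phi -106.3 toolphi -107.6 q6 -0.4
(array([ 0.1019, -0.0006, -0.0029]), np.float64(-0.6084664095202896))
```

>>> carry_out(motion=[[0.035,0,-0.002,0],[0.035,0,-0.001,0],[0.02,0,0,0],[0.011,0,0,0],[0,0,0,0]])

```text
time: 31.98
ee_pos: [0.5895, -0.088, 0.1589]
tcp_rot: [-95.6, 89.9, 164.9]
contact_force: [0.1, 0.6, 0.7]
gripper_width: 0.0456
```

>>> carry_out(motion=[[0,0,0,0],[0,0,0,0],[0,0,0,0],[0,0,0,0]], jaw=-1)

```text
time: 32.48
ee_pos: [0.5919, -0.0891, 0.16]
tcp_rot: [83.5, 89.7, -15.9]
contact_force: [4.7, -1.2, -0.4]
gripper_width: 0.0128
```

```bash
python3 st.py
```

```text
32.475 jig xy mm [-16.3 -57.4] z 160.0 yaw -9.43 Ftool [0.5 4.8 0.4] Ttool [-0.07 -0.1   0.98] w 0.0128
TAU 0.354 lever only 0.289 r 59.7 phi -105.9 toolphi -107.4 q6 -0.2
```

>>> carry_out(motion=[[0,-0.003,0,2],[0.0001,-0.003,0,2.5],[0.0001,-0.0028,0,2.5],[0.0001,-0.0026,-0.0001,2.5],[0.0001,-0.0026,-0.0001,2.5],[0.0001,-0.0026,-0.0001,2.5]])

```text
time: 33.22
ee_pos: [0.5775, -0.0851, 0.1596]
tcp_rot: [97.5, 89.5, -16.5]
contact_force: [8.6, -3.4, -2.9]
gripper_width: 0.0124
```

```bash
python3 st.py
```

```text
33.225 jig xy mm [-30.  -51.4] z 159.6 yaw -24.01 Ftool [ 3.   9.2 -0.4] Ttool [-0.18  0.15  1.6 ] w 0.0124
TAU 0.733 lever only 0.549 r 59.5 phi -120.2 toolphi -122.0 q6 14.6
```

>>> carry_out(motion=[[0.0001,-0.0026,0,2.5],[0.0001,-0.0026,-0.0002,2.5],[0.0001,-0.0026,0,2.5],[0.0001,-0.0026,-0.0002,2.5]])

```text
time: 33.72
ee_pos: [0.5685, -0.0803, 0.1592]
tcp_rot: [102.9, 89.5, -21.1]
contact_force: [9.3, -4.6, -2.8]
gripper_width: 0.0131
```

```bash
python3 st.py
```

```text
33.725 jig xy mm [-38.2 -45.4] z 159.2 yaw -34.0 Ftool [ 2.9 10.2 -1.4] Ttool [-0.16  0.19  1.66] w 0.0131
TAU 0.765 lever only 0.612 r 59.3 phi -130.1 toolphi -132.0 q6 24.9
```

>>> carry_out(motion=[[0.0001,-0.0026,0,2.5],[0.0001,-0.0026,-0.0002,2.5],[0.0001,-0.0026,0,2.5],[0.0001,-0.0026,-0.0002,2.5]])

```text
time: 34.22
ee_pos: [0.5605, -0.074, 0.1589]
tcp_rot: [107.9, 89.5, -26.1]
contact_force: [7.6, -5.1, -3.1]
gripper_width: 0.0124
```

```bash
python3 st.py
```

```text
34.225 jig xy mm [-45.3 -38.1] z 158.9 yaw -43.99 Ftool [ 3.2  9.  -1.6] Ttool [-0.18  0.28  1.62] w 0.0124
TAU 0.714 lever only 0.537 r 59.1 phi -139.9 toolphi -142.0 q6 35.5
```

>>> carry_out(motion=[[0.0001,-0.0021,-0.0001,2],[0.0001,-0.0021,-0.0001,2],[0.0001,-0.0021,0,2]])

```text
time: 34.6
ee_pos: [0.5562, -0.0696, 0.1586]
tcp_rot: [110.7, 89.5, -29.2]
contact_force: [7.4, -6.3, -2.7]
gripper_width: 0.0125
```

```bash
python3 st.py|tail -1
```

```text
TAU 0.727 lever only 0.566 r 59.0 phi -145.9 toolphi -148.0 q6 41.9
```

>>> carry_out(motion=[[0.0001,-0.0021,-0.0001,2],[0.0001,-0.0021,0,2],[0.0001,-0.0021,0,2]])

```text
time: 34.98
ee_pos: [0.5524, -0.0648, 0.1584]
tcp_rot: [114.7, 89.4, -31.3]
contact_force: [8.0, -6.2, -1.5]
gripper_width: 0.0126
```

```bash
python3 st.py|tail -1
```

```text
TAU 0.728 lever only 0.573 r 59.0 phi -151.8 toolphi -154.0 q6 48.3
```

>>> carry_out(motion=[[0.0001,-0.0021,-0.0001,2],[0.0001,-0.0021,0,2],[0.0001,-0.0021,0,2]])

```text
time: 35.35
ee_pos: [0.5491, -0.0596, 0.1582]
tcp_rot: [118.6, 89.4, -33.3]
contact_force: [8.2, -6.9, -1.5]
gripper_width: 0.0127
```

```bash
python3 st.py
```

```text
35.35 jig xy mm [-54.5 -22.2] z 158.2 yaw -61.95 Ftool [ 1.6 10.  -4. ] Ttool [-0.21  0.59  1.69] w 0.0127
TAU 0.804 lever only 0.595 r 58.9 phi -157.8 toolphi -159.9 q6 54.8
```

>>> carry_out(motion=[[0.0001,-0.0021,0.0005,2],[0.0001,-0.0021,0.0003,2],[0.0001,-0.0021,0,2]])

```text
time: 35.72
ee_pos: [0.5464, -0.0542, 0.1581]
tcp_rot: [130.1, 89.4, -27.8]
contact_force: [8.4, -7.0, -1.7]
gripper_width: 0.0127
```

```bash
python3 st.py|tail -1
```

```text
TAU 0.836 lever only 0.581 r 58.8 phi -163.7 toolphi -165.9 q6 61.3
```

>>> carry_out(motion=[[0.0001,-0.0021,0.0002,2],[0.0001,-0.0021,0,2],[0.0001,-0.0021,0,2]])

```text
time: 36.1
ee_pos: [0.5442, -0.0486, 0.1579]
tcp_rot: [135.4, 89.3, -28.5]
contact_force: [9.2, -7.4, -1.6]
gripper_width: 0.0129
```

```bash
python3 st.py
```

```text
36.1 jig xy mm [-57.8 -10.6] z 157.9 yaw -73.94 Ftool [ 1.7  9.6 -6.8] Ttool [-0.2   1.12  1.72] w 0.0129
TAU 0.777 lever only 0.581 r 58.8 phi -169.6 toolphi -171.9 q6 67.9
```

>>> carry_out(motion=[[0.0001,-0.0015,-0.001,-1],[0.0001,-0.0015,-0.001,0],[0.0001,-0.0015,0,1.4]])

```text
time: 36.48
ee_pos: [0.5433, -0.0451, 0.1576]
tcp_rot: [113.6, 89.4, -50.7]
contact_force: [4.6, -12.3, 1.2]
gripper_width: 0.0129
```

```bash
python3 st.py; sleep 0; python3 st.py | tail -1
```

```text
36.475 jig xy mm [-58.3  -7.1] z 157.6 yaw -74.31 Ftool [-1.1 13.1 -1.1] Ttool [-0.08  0.3   2.19] w 0.0129
TAU 0.836 lever only 0.765 r 58.7 phi -173.1 toolphi -172.3 q6 68.8
TAU 0.836 lever only 0.765 r 58.7 phi -173.1 toolphi -172.3 q6 68.8
```

>>> carry_out(motion=[[0,-0.001,0,1],[0,-0.001,0,1],[0,-0.001,0,1]])

```text
time: 36.85
ee_pos: [0.5426, -0.0422, 0.1575]
tcp_rot: [118.1, 89.4, -49.2]
contact_force: [6.0, -11.1, 0.5]
gripper_width: 0.0128
```

```bash
python3 st.py
```

```text
36.85 jig xy mm [-58.5  -4.1] z 157.5 yaw -77.3 Ftool [-0.4 12.2 -3.4] Ttool [-0.07  0.49  2.16] w 0.0128
TAU 0.779 lever only 0.713 r 58.7 phi -176.0 toolphi -175.3 q6 72.1
```

>>> carry_out(motion=[[0,0.0015,-0.001,0],[0,0.0015,0,0],[0,0,0,0]])

```text
time: 37.22
ee_pos: [0.5426, -0.0422, 0.1573]
tcp_rot: [129.2, 89.7, -38.1]
contact_force: [2.6, -5.6, 4.6]
gripper_width: 0.0127
```

>>> carry_out(motion=[[0,0,0,0],[0,0,0,0],[0,0,0,0]], jaw=0.1)

```text
time: 37.6
ee_pos: [0.5404, -0.0402, 0.1555]
tcp_rot: [-31.7, 89.9, 160.9]
contact_force: [0.5, -0.3, 0.3]
gripper_width: 0.0398
```

```bash
python3 st.py
```

```text
37.6 jig xy mm [-60.4  -1.8] z 155.5 yaw -77.34 Ftool [-0.3  0.4 -0.4] Ttool [ 0.04  0.01 -0.06] w 0.0398
TAU -0.02 lever only 0.023 r 60.4 phi -178.3 toolphi -175.3 q6 71.8
```

Lift clear and back off, then look.

>>> carry_out(motion=[[-0.02,0,0,0],[-0.04,0,0,0],[-0.045,0,0,0],[-0.03,0,0.03,0],[0,0,0.05,0],[0,0,0.05,0],[0,0,0.05,0],[0,0,0,0]])

```text
time: 38.6
ee_pos: [0.3627, -0.08, 0.2912]
tcp_rot: [-39.0, 90.0, 153.6]
contact_force: [0.9, -0.2, 0.1]
gripper_width: 0.0504
```

```bash
python3 st.py; python3 bl.py b3; python3 th.py a20 5.22; python3 look.py a21; python3 - <<'E'
from fit import *
c=[82.5,-30,50]
p=run("scene","pics/b3.png",[([-82.5,30,50],[-82.5,-30,50]),([-82.5,-30,50],c),(c,[82.5,10,50])],[.563,-.0352,.14],W=3)
j=[.601,-.0305,.140]
dd=p[:2]-np.array(j[:2]);cc,s=np.cos(j[2]),np.sin(j[2]);print((dd@[cc,s]).round(4),(dd@[-s,cc]).round(4),p[2]-j[2])
E
```

```text
38.6 jig xy mm [-241.9  -16.4] z 291.2 yaw -77.44 Ftool [-0.1  0.4 -0.9] Ttool [ 0.07  0.   -0.01] w 0.0504
TAU 0.013 lever only 0.086 r 242.5 phi -176.1 toolphi -175.4 q6 63.2
scene [ 0.5636 -0.0361  0.1402] resid med 0.22 80 per seg [np.float64(-0.02), np.float64(-0.01)]
blank in jig -0.0378 -0.0003 0.00021664412374389208
38.75 [ 0.3664 -0.08    0.2912] -77.34 [ 0.3 -0.6  1.5] [ 0.08 -0.02  0.02] 0.05032889128566036
scene [ 0.5638 -0.0359  0.1384] resid med 0.24 120 per seg [np.float64(0.01), np.float64(-0.0), np.float64(-0.0)]
-0.0376 -0.0002 -0.001644475981216087
```

View pics/a20.png

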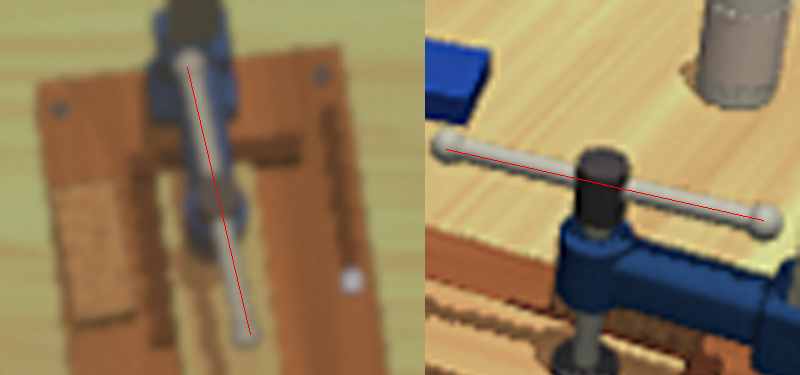

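View pics/a21.png

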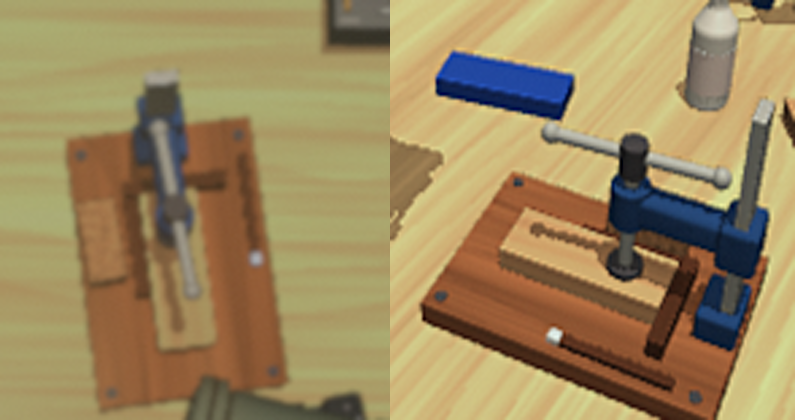

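View pics/b3z.png

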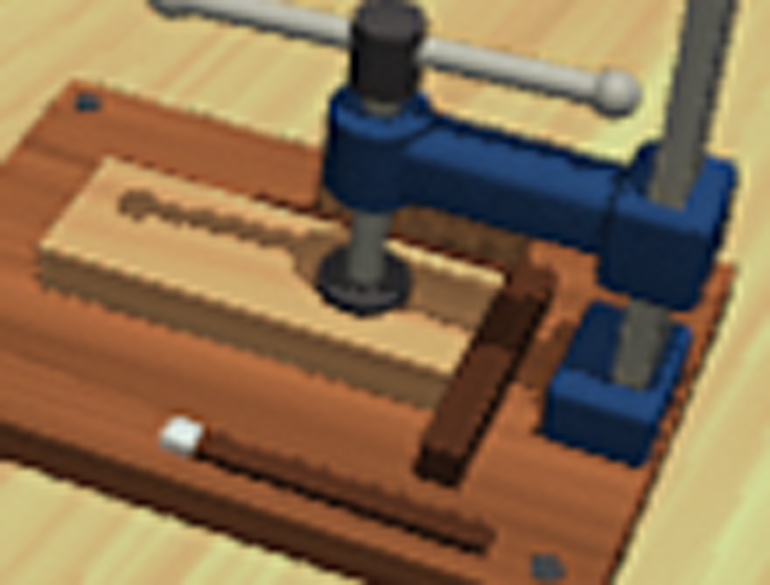

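```bash
python3 -c "
from cell import *
print(finish_job())"
```

```text
the job is handed in; nothing more can be done
None
```

The blank is home against the stop and fence and clamped snug. I let go, backed the gripper off clear of everything, and handed the job in at about 39 s.

**Seating:** I gripped the blank by its front end, turned it square and slid it to the stop and then the fence. The first push jammed on friction against the fence, so I backed off and redid it, stop first. The last scene-camera fit, after clamping, put the blank's centre at jig x -37.6 to -37.8, y -0.2 to -0.3 mm. The seat is -37.5, 0. It was square to within 0.1°.

**Clamping:** I alternated pushing one end of the T-handle and carrying the opposite end round the front, from about 0.09 to 5.2 rad; the final picture agrees with 5.22. Turning took about 0.52 N m while free. Over the last stretch, while creeping, it took 0.78 to 0.84 N m, averaging 0.81. That is about 0.29 N m over free, or 55–60% more, slightly under the two thirds asked but inside the 0.24–0.41 band.

**What is less certain:**
- **Torque readings:** single readings scattered by about ±0.03 N m. The torque from the grip force alone first suggested a smaller rise, until I lined the gripper up with the bar. After that most of the torque came from the grip force.
- **First touch:** I inferred the foot's first contact, at about 3.1 rad, from the later torque rise and did not feel it distinctly.

In the final pictures the pencil, sander, glue and blue look-alike appear unmoved. I did not recheck the rasp, mallet, offcut or purple look-alike, but nothing came near them at their height.

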